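Restock the sloped tray of levelling wedges

TASK

Put the three loose orange levelling wedges back into the sloped tray: slide each one down under the clear hood until its end rests against the back stop. Lay them side by side, head to tail in turn, following on from the wedge that is already there, so that all four lie flat and straight and fill the tray's width. Leave the other things on the counter where they are.

Things in the scene. Friction and masses are not known exactly. Their poses are not given: they have to be found in the camera images.
- tray_stop (a point): on the floor of the fixed teal sloped tray at the foot of its back stop (low end), midway between the side walls, 30 mm above the counter. x points up the slope along the floor (20 degrees above level), y level across the tray, z square to the floor, up. The stop is a wall at x=0, 44 mm high. Floor: x=0 to 240 mm, 184 mm wide.
- tray_hood (a point): middle of the free (uphill) edge of the clear hood, on its top, 44 mm above the floor; axes as tray_stop. The 4 mm thick hood covers the full width from the stop to here (x=58 mm from the stop); below it are 40 mm of room. Wedges are laid on the open upper floor and slid in under it. The floor is slippery: a wedge released there slides down by itself, or hangs up on a neighbour and needs a push.
- tray_wall (a point): on the floor at the uphill end of the side wall on tray_stop's +y side (inner face), 112 mm from the stop; axes as tray_stop. The two side walls (inner faces at y=-84 and +84 mm from tray_stop, 8 mm thick, 20 mm high, 44 mm beside the hood) end here; further up there are none. Four wedges (156 mm) fit the 168 mm between them only if they alternate head to tail.
- wedge_first: orange wedge of slippery hard plastic, 120 long, 32 thick, 48 wide at head, 30 at tail (mm); black ribs near the head. Origin: underside, half way along. x to the head (ends at x=+60, -60), z up. Straight side at y=-19.5; slanted side from y=+10.5 (tail) to +28.5 (head). 110-220 g. Already in the tray at the stop, head downhill, straight side along the wall at tray y=+84; it too must end at the stop.
- wedge_a: orange wedge of slippery hard plastic, 120 long, 32 thick, 48 wide at head, 30 at tail (mm); black ribs near the head. Origin: underside, half way along. x to the head (ends at x=+60, -60), z up. Straight side at y=-19.5; slanted side from y=+10.5 (tail) to +28.5 (head). 110-220 g. Starts loose, flat on the counter.
- wedge_b: orange wedge of slippery hard plastic, 120 long, 32 thick, 48 wide at head, 30 at tail (mm); black ribs near the head. Origin: underside, half way along. x to the head (ends at x=+60, -60), z up. Straight side at y=-19.5; slanted side from y=+10.5 (tail) to +28.5 (head). 110-220 g. Starts loose, flat on the counter.
- wedge_c: orange wedge of slippery hard plastic, 120 long, 32 thick, 48 wide at head, 30 at tail (mm); black ribs near the head. Origin: underside, half way along. x to the head (ends at x=+60, -60), z up. Straight side at y=-19.5; slanted side from y=+10.5 (tail) to +28.5 (head). 110-220 g. Starts loose, flat on the counter.
- level: bystander: a spirit level lying flat, 200 x 50 x 22 mm, long in x; origin at the centre of its underside
- wrench: bystander: a steel wrench lying flat, 170 mm long along x and under 45 mm wide and 20 mm thick; origin near its middle, on the underside
- paste_tub: bystander: a low blue tub with a white cap, 52 mm across, 45 mm high, standing among the wedges; origin at the centre of its underside
- brush: bystander: a scrubbing brush, 150 x 50 x 34 mm, long in x; origin at the centre of its underside
- detergent: bystander: a white bottle, 76 mm across, 200 mm high; origin at the centre of its underside
- stain_jar: bystander: an amber jar, 72 mm across, 75 mm high; origin at the centre of its underside
- carton: bystander: a cardboard carton 90 x 130 x 60 mm (x, y, z); origin at the centre of its underside
There are look-alikes about, which are no part of the job. Leave any green look-alike of the wedge_c alone.

How it is judged:
By the outcome, as a careful person would: the job done as asked, in the order asked, and still so for the second after the job is handed in, with the robot touching nothing.
It also fails if it takes over 72 s, if anything falls off the work surface, if the arm or the gripper's body presses on something with over 40 N, if the wrist force passes 120 N, or if a joint passes its speed limit or range.

ROBOT

A 7-joint arm with a two-finger parallel gripper is mounted at the origin on the work surface. World frame = base frame: x ahead of the robot, y to its left, z up, the work surface at z = 0. Lengths are in m, angles in degrees, forces in N, time in s.
With the tool pointing down it reaches from about 0.4 to 0.85 m from the base axis. Payload 10.4 kg.
Tool frame: the origin (TCP) lies on the mounting face of the last link; the fingertips stand 182 mm ahead of it and the grasp point (between the pads) lies 164 mm ahead of it; x points along the fingers, y is the direction in which the jaws open and shut, and the axes are right-handed (so a half turn about x gives the same grasp; the last joint's range is limited). The gripper opens to 87 mm and grips with 3 to 60 N. Pads are 19 mm wide; open, the fingers measure 117 mm over their backs; the gripper's body (75 mm by 190 mm) begins 51 mm behind the grasp point.
Start: joints at [62.705, 19.034, -3.707, 83.658, 1.238, 77.344, -5.071], TCP at [0.274, -0.562, 0.405] pointing down, gripper open.
Joint ranges: [-148.97, 148.97], [-28.65, 121.19], [-84.17, 76.75], [9.2, 138.47], [-72.65, 252.65], [3.7, 117.97], [-149.18, 149.18]. Speed limits (degrees/s): [127.2, 127.2, 159.86, 159.86, 180, 180, 180].

INTERFACE

Orientations are given as a 3x3 rotation matrix whose columns are the frame's x, y, z axes.
In Python, from rig import ctrl, get_image, ticket gives the robot as it stands.
- The arm moves only by the tool step_arm, never from a script. Its argument "targets" is a list of rows, each an object of numbers: "tx", "ty", "tz": the shift along the tool's x, y, z in m; "wx", "wy", "wz": the turn, a rotation vector about the tool's x, y, z in degrees; "hand": the closure, from 0 (fully open) to 1 (shut). A call has 1 to 5 rows; each row is the pose to reach, as a shift and turn from the pose measured when the call began, along the tool's axes at that moment; what a row does not reach only later rows make up. A row lasts 1/12 s, in which the tool goes at most 41.7 mm and 7.16 degrees, less where a joint would pass 70% of its speed; a pose out of reach is approached as far as the arm can. A call with a gripper value outside its range is refused whole. The fingers move at their own pace and stop on an object; "newtons" is the grip in N (left out, the last holds). Time passes only in rows, so rows that repeat a pose let the fingers close. It gives the time, the measured TCP pose, the force and the opening at its end, in the units of the state.
- ctrl.sense(): the state, without advancing time (a new reading comes with each control period).
- get_image(name): name is "side" or "top" or "wrist"; returns a dict with "color" (480x640x3 uint8, red, green, blue), "z_map" (480x640 float32, m along the optical axis (not along the pixel's ray), 0 where there is no reading), "K" (3x3 intrinsics, pixels), "extrinsics" (4x4, takes a point from world to camera coordinates); the wrist camera has in their place "T_tool_cam" (4x4, takes a point from camera to tool coordinates, whose origin is the TCP and whose axes are the tool frame's). Camera axes: x right, y down, z forward; pixel columns grow to the right and rows downward; lengths in m; the calibration is good to about 2 mm. A picture is of the moment at which its call begins: read the wrist's pose just before it.
- ticket.finish_job(): hands the job in, once; it reports no verdict.
The state is a dict: "t": time; "joint_positions": joint angles; "qvel": joint speeds; "joint_torque": joint torques, N m; "eef_pos": TCP position; "eef_rot": TCP orientation; "contact_force": force on the tool from outside, world axes, zero at the start; "ft_torque": the same for the moment, N m; "grip_width": finger opening in m.
Only numpy, scipy, OpenCV 4.12 (cv2) and the standard library are available. Lean on these libraries where they do the work, as an engineer would, in place of code of your own. Each camera call takes 0.05 s, during which the arm holds its last target.

## Working session

There is one attempt and no reset: what is moved stays moved. The work goes in short steps, Python scripts to look and compute and a tool call to move; the robot and the scene stay as the last step left them, time stands still between calls to the robot, and variables do not carry over. Pictures are saved under pics/ and viewed, and the job is handed in when it is done.

Besides the shell and the picture viewer there is one more tool, called after ">>>" as a command line: name --argument value ..., lists and objects as JSON in quotes. step_arm: Moves the arm, as the interface text tells. Its arguments: {"type":"object","properties":{"targets":{"type":"array","items":{"type":"object","properties":{"tx":{"type":"number"},"ty":{"type":"number"},"tz":{"type":"number"},"wx":{"type":"number"},"wy":{"type":"number"},"wz":{"type":"number"},"hand":{"type":"number"}}}},"newtons":{"type":"number"}},"required":["targets"]}

```bash
ls; mkdir -p pics
cat > h.py <<'E'
from rig import ctrl,get_image,ticket
import numpy as np,cv2
def snap(n,f):
    d=get_image(n); cv2.imwrite('pics/'+f+'.png',d['color'][:,:,::-1]); np.savez('pics/'+f+'.npz',**{k:v for k,v in d.items()}); return d
def load(f): return dict(np.load('pics/'+f+'.npz'))
def ray(d,u,v,z):
    E=d['extrinsics'];R=E[:3,:3];t=E[:3,3];c=-R.T@t
    r=R.T@np.linalg.inv(d['K'])@np.array([u,v,1.]);return c+r*(z-c[2])/r[2]
E
python3 - <<'E'
from h import *
s=ctrl.sense();print(s['t'],s['eef_pos'],s['eef_rot'],s['grip_width'])
for n in('side','top'):
    d=snap(n,n+'0');print(n,d['K'],d['extrinsics'])
d=snap('wrist','w0');print(d['T_tool_cam'],d['K'])
E
```

```text
pics
0.0 [ 0.27391521 -0.56162598  0.40393292] [[-7.09423972e-04  4.38383778e-01 -8.98787605e-01]
 [ 1.29022013e-03 -8.98786682e-01 -4.38384347e-01]
 [-9.99998916e-01 -1.47063422e-03  7.20092437e-05]] 0.0870326663434395
side [[579.04071085   0.         322.29116209]
 [  0.         579.04071085 230.98241871]
 [  0.           0.           1.        ]] [[-0.80055056 -0.59925708 -0.003124    0.37618877]
 [-0.4594918   0.61716717 -0.63872683  0.38709168]
 [ 0.38468961 -0.50989767 -0.76942724  1.12970118]
 [ 0.          0.          0.          1.        ]]
top [[433.68858016   0.         317.70593016]
 [  0.         433.68858016 237.48330901]
 [  0.           0.           1.        ]] [[ 9.40216317e-03 -9.99955457e-01 -8.26047000e-04 -1.52983876e-01]
 [-9.93733606e-01 -9.25164350e-03 -1.11390880e-01  5.97101677e-01]
 [ 1.11378276e-01  1.86818590e-03 -9.93776328e-01  1.12953145e+00]
 [ 0.00000000e+00  0.00000000e+00  0.00000000e+00  1.00000000e+00]]
[[ 6.51885996e-04 -2.99767070e-01  9.54012201e-01  1.98395240e-02]
 [ 9.99999782e-01  9.36638940e-05 -6.53878957e-04 -5.38347066e-04]
 [ 1.06654881e-04  9.54012419e-01  2.99767065e-01 -8.15746590e-02]
 [ 0.00000000e+00  0.00000000e+00  0.00000000e+00  1.00000000e+00]] [[377.99387861   0.         316.71606161]
 [  0.         377.99387861 240.00861926]
 [  0.           0.           1.        ]]
```

View pics/top0.png

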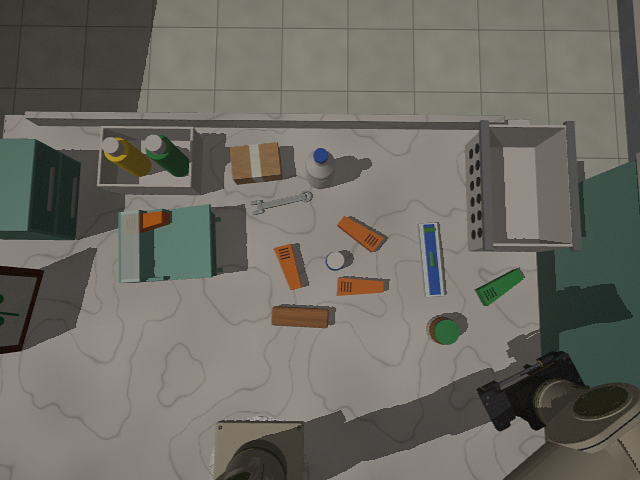

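View pics/side0.png

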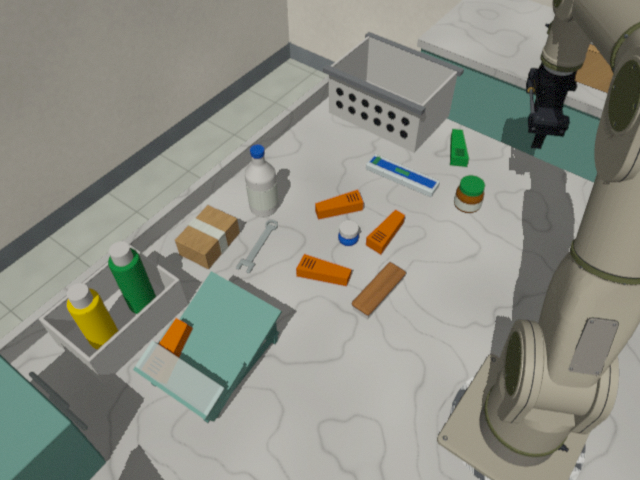

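View pics/w0.png

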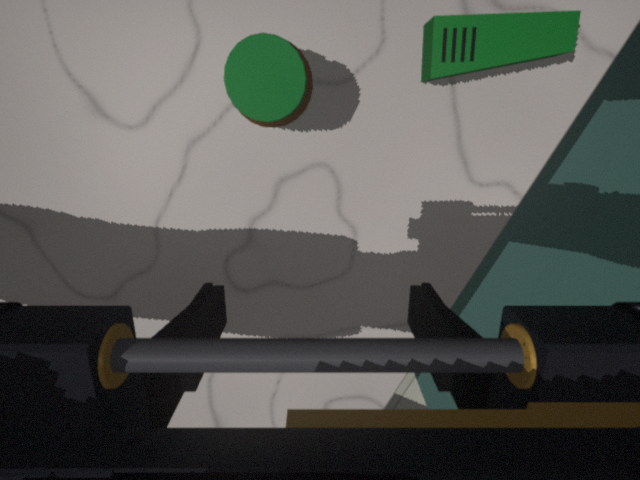

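Candidates in the top view:
- Loose orange wedges at (289,267), (361,234) and (360,287).
- Orange wedge already in the tray at (155,218).
- Green look-alike at (500,287), which stays where it is.
- Brown brush at (300,317), not a wedge.

I'll measure these now.

```bash
cat >> h.py <<'E'
def wedges(d,z=0.032,mina=150):
    """top-face quads by colour; returns list (center, headdir yaw, quad)"""
    hsv=cv2.cvtColor(d['color'],cv2.COLOR_RGB2HSV)
    m=cv2.inRange(hsv,(5,190,120),(18,255,255))
    return m
E
python3 - <<'E'
from h import *
a=load('top0');c=a['color']
for (u,v) in [(289,255),(360,230),(375,287),(300,317),(155,218),(290,285),(296,262)]:
    print(u,v,c[v,u],cv2.cvtColor(c[v:v+1,u:u+1],cv2.COLOR_RGB2HSV)[0,0])
cv2.imwrite('pics/crop_w.png',cv2.resize(c[200:340,260:400,::-1],None,fx=4,fy=4,interpolation=cv2.INTER_NEAREST))
cv2.imwrite('pics/crop_t.png',cv2.resize(c[195:295,105:255,::-1],None,fx=5,fy=5,interpolation=cv2.INTER_NEAREST))
E
```

```text
289 255 [157  86  37] [ 12 195 157]
360 230 [149  79  36] [ 11 193 149]
375 287 [151  82  36] [ 12 194 151]
300 317 [112  75  47] [ 13 148 112]
155 218 [156  80  25] [ 13 214 156]
290 285 [153  84  38] [ 12 192 153]
296 262 [80 74 69] [14 35 80]
```

View pics/crop_w.png

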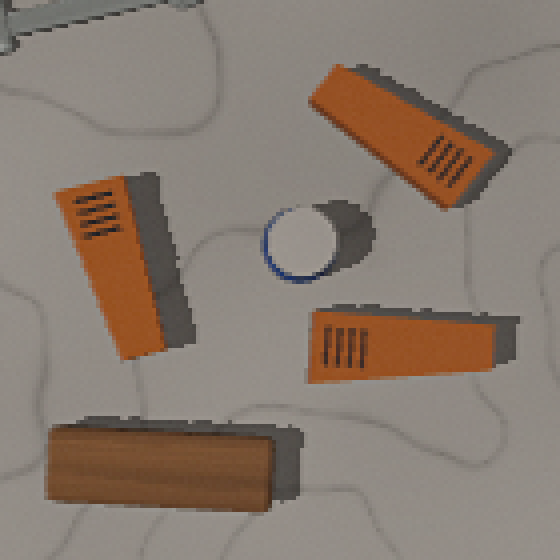

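View pics/crop_t.png

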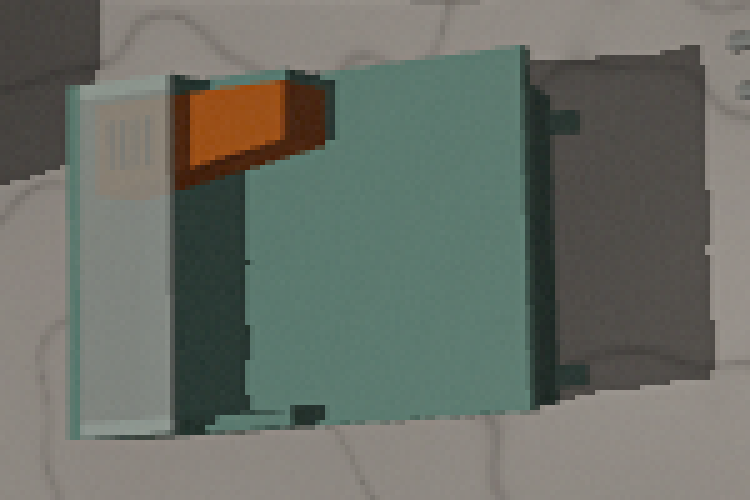

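```bash
cat >> h.py <<'E'
P=np.array([[60,-19.5],[60,28.5],[-60,10.5],[-60,-19.5]])*1e-3
def mom(poly):
    m=cv2.moments(poly.astype(np.float32).reshape(-1,1,2)*1000)
    c=np.array([m['m10'],m['m01']])/m['m00']/1000
    th=.5*np.arctan2(2*m['mu11'],m['mu20']-m['mu02'])
    return c,th
C0,TH0=mom(P)
def wpose(img_poly_world):
    c,th=mom(img_poly_world)
    q=img_poly_world-c; best=None
    for t in(th,th+np.pi):
        x=np.array([np.cos(t),np.sin(t)]);y=np.array([-x[1],x[0]])
        a=q@x;w=np.ptp((q@y)[a>0.035])-np.ptp((q@y)[a<-.035])
        if best is None or w>best[0]:best=(w,t)
    yaw=best[1]-TH0
    R=np.array([[np.cos(yaw),-np.sin(yaw)],[np.sin(yaw),np.cos(yaw)]])
    return c-R@C0,(np.degrees(yaw)+180)%360-180
def find(d,z=.032,vmin=128,amin=300):
    hsv=cv2.cvtColor(d['color'],cv2.COLOR_RGB2HSV)
    m=cv2.inRange(hsv,(5,165,vmin),(18,255,255))
    m=cv2.morphologyEx(m,cv2.MORPH_CLOSE,np.ones((5,5)))
    r=[]
    for c in cv2.findContours(m,cv2.RETR_EXTERNAL,cv2.CHAIN_APPROX_NONE)[0]:
        if cv2.contourArea(c)<amin:continue
        h=c[:,0]
        w=np.array([ray(d,u,v,z)[:2] for u,v in h.astype(float)])
        r.append((h.mean(0),cv2.contourArea(w.astype(np.float32)*1000),*wpose(w)))
    return r,m
E
python3 - <<'E'
from h import *
for n in('top0','side0'):
    d=load(n);r,m=find(d,vmin=100 if n=='side0' else 135);cv2.imwrite('pics/m'+n+'.png',m)
    for x in r:print(n,x[0].round(),round(x[1]),x[2].round(4),round(x[3],1))
d=load('top0')
hsv=cv2.cvtColor(d['color'],cv2.COLOR_RGB2HSV);Ei=np.linalg.inv(d['extrinsics'])
def dep(d,u,v):
    Ei=np.linalg.inv(d['extrinsics']);z=d['z_map'][v,u];p=np.linalg.inv(d['K'])@[u,v,1]*z;return (Ei@np.append(p,1))[:3]
vv,uu=np.mgrid[225:270,165:205]
pts=np.array([dep(d,u,v) for u,v in zip(uu.ravel(),vv.ravel())])
c=pts.mean(0);U,S,V=np.linalg.svd(pts-c);n=V[2]*np.sign(V[2][2]);print('normal',n,'ang',np.degrees(np.arccos(n[2])),'c',c)
g=-n[:2]/np.linalg.norm(n[:2]);print('uphill',g,np.degrees(np.arctan2(g[1],g[0])))
for u,v,z in [(210,204.5,.112),(211,277,.112)]:print(ray(d,u,v,z))
for u in(130,200,208,210,212,214):print(u,dep(d,u,240))
E
```

```text
top0 [359. 286.] 4070 [ 0.4695 -0.2609] 85.8
top0 [288. 265.] 3947 [ 0.5198 -0.0703] 14.4
top0 [360. 233.] 4178 [ 0.6142 -0.2582] -127.9
side0 [176. 336.] 3052 [0.6611 0.2643] -69.1
side0 [323. 271.] 6259 [ 0.5122 -0.064 ] 13.5
side0 [385. 232.] 5622 [ 0.4643 -0.2524] 87.7
side0 [339. 205.] 6721 [ 0.606  -0.2489] -125.2
normal [-0.02688007  0.90424679  0.42616336] ang 64.77567728032348 c [0.56469822 0.19139349 0.09023253]
uphill [ 0.02971335 -0.99955846] -88.29730005914773
[0.67081485 0.12472488 0.112     ]
[0.48886122 0.1155026  0.112     ]
130 [0.58216051 0.33480117 0.08101567]
200 [0.58119906 0.14789201 0.10645766]
208 [0.58137092 0.12776757 0.10660451]
210 [0.58115603 0.12211287 0.10912341]
212 [0.58851701 0.1344862  0.03873959]
214 [0.59099562 0.13481203 0.01537662]
```

Run:
```python
from h import *
d=load('top0')
def cloud(d,u0,u1,v0,v1):
    v,u=np.mgrid[v0:v1,u0:u1];z=d['z_map'][v,u].ravel();u=u.ravel();v=v.ravel();k=z>0
    p=np.linalg.inv(d['K'])@np.vstack([u,v,np.ones_like(u)])*z
    Ei=np.linalg.inv(d['extrinsics']);return (Ei[:3,:3]@p).T[k]+Ei[:3,3]
p=cloud(d,160,206,228,270)
for i in range(4):
    A=np.c_[p[:,:2],np.ones(len(p))];x=np.linalg.lstsq(A,p[:,2],rcond=None)[0];r=p[:,2]-A@x;p=p[abs(r)<2*r.std()+1e-4]
print('slope',x,'deg',np.degrees(np.arctan(np.hypot(*x[:2]))),'yaw uphill',np.degrees(np.arctan2(x[1],x[0])),r.std(),len(p))
# floor z=0.030 line at x=.568
print('y at z=.03, x=.568:',(.03-x[2]-.568*x[0])/x[1])
s=load('side0')
cv2.imwrite('pics/crop_s.png',cv2.resize(s['color'][265:425,125:290,::-1],None,fx=3.6,fy=3.6,interpolation=cv2.INTER_NEAREST))
```

```text
slope [ 0.02330306 -0.36296035  0.14322775] deg 19.98671351322134 yaw uphill -86.32649376012729 0.0014760249174818488 1746
y at z=.03, x=.568: 0.34842343183384644
```

View pics/crop_s.png

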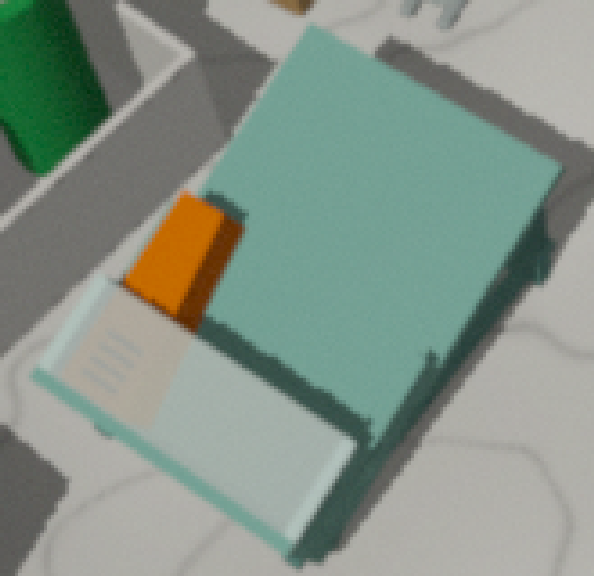

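Run:
```python
from h import *
s=load('side0');t=load('top0')
def show(n,a,b):
    w=(a-b)[:2];print(n,a[:2].round(4),b[:2].round(4),'mid',((a+b)/2)[:2].round(4),np.linalg.norm(w).round(4),np.degrees(np.arctan2(w[1],w[0])).round(2))
show('s top',ray(s,211.9,271.9,.1121),ray(s,281.1,311.7,.1121))
show('s hood',ray(s,155.6,343.3,.0912),ray(s,224.2,388.1,.0912))
show('t top',ray(t,210,204.3,.1121),ray(t,211,277,.1121))
show('t hood',ray(t,139.8,210,.0912),ray(t,139.8,282,.0912))
th=np.radians(3)
u=np.array([np.sin(th),-np.cos(th)])
print('stop from top edge offset',-u*.2255,' from hood', -u*(.058*np.cos(.349)-.044*np.sin(.349)))
```

```text
s top [0.6681 0.1277] [0.4868 0.1159] mid [0.5775 0.1218] 0.1817 3.72
s hood [0.6495 0.3122] [0.4754 0.3001] mid [0.5624 0.3062] 0.1744 3.98
t top [0.6713 0.1247] [0.4889 0.1155] mid [0.5801 0.1201] 0.1827 2.9
t hood [0.6587 0.3097] [0.475  0.2995] mid [0.5669 0.3046] 0.184 3.16
stop from top edge offset [-0.01180176  0.22519096]  from hood [-0.00206504  0.03940324]
```

```bash
cat >> h.py <<'E'
from scipy.spatial.transform import Rotation as Ro
def Rz(a):return Ro.from_euler('z',a,degrees=True).as_matrix()
def Rdown(yawy):  # tool pointing down with tool y at yaw
    y=np.array([np.cos(np.radians(yawy)),np.sin(np.radians(yawy)),0]);x=np.array([0,0,-1.]);return np.c_[x,y,np.cross(x,y)]
TY=3.3;STOP=np.array([.5655,.3455,.030])
def tray():
    y=np.array([np.cos(np.radians(TY)),np.sin(np.radians(TY)),0]);h=np.array([y[1],-y[0],0])
    x=h*np.cos(np.radians(20))+np.array([0,0,np.sin(np.radians(20))]);return np.c_[x,y,np.cross(x,y)]
def Rtray():
    T=tray();return np.c_[-T[:,2],T[:,1],T[:,0]]
def traypos(x,y,z): return STOP+tray()@np.array([x,y,z])  # z = TCP above floor
def plan(pos,R):
    s=ctrl.sense();p=np.array(s['eef_pos']);R0=np.array(s['eef_rot'])
    d=R0.T@(np.array(pos)-p);w=np.degrees(Ro.from_matrix(R0.T@R).as_rotvec())
    print('t',round(s['t'],2),'shift',d.round(4),'turn',w.round(1),'rows',round(max(np.linalg.norm(d)/.0417,np.linalg.norm(w)/7.16),1),'J',np.round(s['joint_positions'],0),'w',round(s['grip_width'],4),'F',np.round(s['contact_force'],1))
def wgrip(o,yaw,gx,gy,z,sl): # sl +1 head uphill, -1 head downhill
    p=np.array(o)+Rz(yaw)[:2,:2]@np.array([gx,gy]);return np.append(p,z),Rdown(yaw+90*sl)
def wrcloud(d,s):
    pass
def wray(d,s,u,v,z):
    T=d['T_tool_cam'];R=np.array(s['eef_rot']);c=R@T[:3,3]+np.array(s['eef_pos'])
    r=R@T[:3,:3]@np.linalg.inv(d['K'])@np.array([u,v,1.]);return c+r*(z-c[2])/r[2]
def wext(d,s):
    M=np.eye(4);M[:3,:3]=np.array(s['eef_rot']);M[:3,3]=s['eef_pos'];d['extrinsics']=np.linalg.inv(M@d['T_tool_cam']);return d
def wsnap(f):
    s=ctrl.sense();d=get_image('wrist');d=wext(d,s);cv2.imwrite('pics/'+f+'.png',d['color'][:,:,::-1]);np.savez('pics/'+f+'.npz',**d);return d
E
python3 - <<'E'
from h import *
t=load('top0')
print('bottle',ray(t,320,157,.2),'tub',ray(t,336,260,.045))
p,R=wgrip([.6142,-.2582],-127.9,.03,.00225,.30,1);print(p);plan(p,R)
E
```

```text
bottle [ 0.7696336  -0.15129504  0.2       ] tub [ 0.53786153 -0.19624432  0.045     ]
[ 0.59754688 -0.28325466  0.3       ]
t 0.15 shift [ 0.1042 -0.1083 -0.4129] turn [-26.1  -0.    0.1] rows 10.5 J [63. 19. -4. 84.  1. 77. -5.] w 0.0872 F [0.4 0.4 0.6]
```

>>> step_arm --targets '[{"tx": 0.05,"ty": -0.054,"tz": -0.205,"wx": -26},{"tx": 0.05,"ty": -0.054,"tz": -0.205,"wx": -26},{"tx": 0.05,"ty": -0.054,"tz": -0.205,"wx": -26},{"tx": 0.05,"ty": -0.054,"tz": -0.205,"wx": -26},{"tx": 0.05,"ty": -0.054,"tz": -0.205,"wx": -26}]'

```text
schema error: expected keys tx, ty, tz, wx, wy, wz, hand
```

Run:
```python
from h import *
p,R=wgrip([.6142,-.2582],-127.9,.03,.00225,.30,1);plan(p,R)
```

```text
t 0.15 shift [ 0.1042 -0.1083 -0.4129] turn [-26.1  -0.    0.1] rows 10.5 J [63. 19. -4. 84.  1. 77. -5.] w 0.0872 F [0.4 0.4 0.6]
```

>>> step_arm --targets '[{"tx": 0.104,"ty": -0.108,"tz": -0.413,"wx": -26,"wy": 0,"wz": 0,"hand": 0},{"tx": 0.104,"ty": -0.108,"tz": -0.413,"wx": -26,"wy": 0,"wz": 0,"hand": 0},{"tx": 0.104,"ty": -0.108,"tz": -0.413,"wx": -26,"wy": 0,"wz": 0,"hand": 0},{"tx": 0.104,"ty": -0.108,"tz": -0.413,"wx": -26,"wy": 0,"wz": 0,"hand": 0},{"tx": 0.104,"ty": -0.108,"tz": -0.413,"wx": -26,"wy": 0,"wz": 0,"hand": 0}]' --newtons 30

```text
t: 0.57
eef_pos: [0.4285, -0.4284, 0.3547]
eef_rot: [[-0.001, 0.791, -0.612], [0.001, -0.612, -0.791], [-1.0, -0.001, -0.0]]
contact_force: [0.3, -0.4, -0.7]
grip_width: 0.087
```

Run:
```python
from h import *
p,R=wgrip([.6142,-.2582],-127.9,.03,.00225,.30,1);plan(p,R)
```

```text
t 0.57 shift [ 0.0547  0.0451 -0.2182] turn [ 0.2 -0.   0.1] rows 5.5 J [ 51.  19. -13.  90.   4.  71.  -0.] w 0.087 F [ 0.3 -0.4 -0.7]
```

>>> step_arm --targets '[{"tx": 0.055,"ty": 0.045,"tz": -0.218,"wx": 0,"wy": 0,"wz": 0,"hand": 0},{"tx": 0.055,"ty": 0.045,"tz": -0.218,"wx": 0,"wy": 0,"wz": 0,"hand": 0},{"tx": 0.055,"ty": 0.045,"tz": -0.218,"wx": 0,"wy": 0,"wz": 0,"hand": 0},{"tx": 0.055,"ty": 0.045,"tz": -0.218,"wx": 0,"wy": 0,"wz": 0,"hand": 0},{"tx": 0.055,"ty": 0.045,"tz": -0.218,"wx": 0,"wy": 0,"wz": 0,"hand": 0}]'

```text
t: 0.98
eef_pos: [0.5817, -0.2963, 0.3046]
eef_rot: [[-0.001, 0.791, -0.612], [0.001, -0.612, -0.791], [-1.0, -0.001, -0.0]]
contact_force: [0.7, -0.3, 0.1]
grip_width: 0.0871
```

>>> step_arm --targets '[{"tx": 0,"ty": 0,"tz": -0.01,"wx": 0,"wy": 0,"wz": 0,"hand": 0},{"tx": 0,"ty": 0,"tz": -0.01,"wx": 0,"wy": 0,"wz": 0,"hand": 0}]'

```text
t: 1.15
eef_pos: [0.5904, -0.2835, 0.3031]
eef_rot: [[-0.002, 0.795, -0.606], [0.005, -0.606, -0.795], [-1.0, -0.004, -0.003]]
contact_force: [-0.3, 0.1, -0.0]
grip_width: 0.087
```

Run:
```python
from h import *
p,R=wgrip([.6142,-.2582],-127.9,.03,.00225,.30,1);plan(p,R)
d=wsnap('w1')
r,m=find(d,vmin=128,amin=1500)
for x in r:print(x[0].round(),round(x[1]),x[2].round(4),round(x[3],1))
cv2.imwrite('pics/mw1.png',m)
```

```text
t 1.15 shift [ 0.0031  0.0055 -0.0045] turn [ 0.6 -0.2  0.2] rows 0.2 J [ 35.  28. -18.  85.   8.  69. -21.] w 0.087 F [-0.3  0.1 -0. ]Traceback (most recent call last):
  File "<stdin>", line 4, in <module>
  File "h.py", line 40, in find
    r.append((h.mean(0),cv2.contourArea(w.astype(np.float32)*1000),*wpose(w)))
                                                                    ~~~~~^^^
  File "h.py", line 26, in wpose
    a=q@x;w=np.ptp((q@y)[a>0.035])-np.ptp((q@y)[a<-.035])
            ~~~~~~^^^^^^^^^^^^^^^^
    return _methods._ptp(a, axis=axis, out=out, **kwargs)
           ~~~~~~~~~~~~~^^^^^^^^^^^^^^^^^^^^^^^^^^^^^^^^^
    umr_maximum(a, axis, None, out, keepdims),
    ~~~~~~~~~~~^^^^^^^^^^^^^^^^^^^^^^^^^^^^^^
ValueError: zero-size array to reduction operation maximum which has no identity
```

View pics/w1.png

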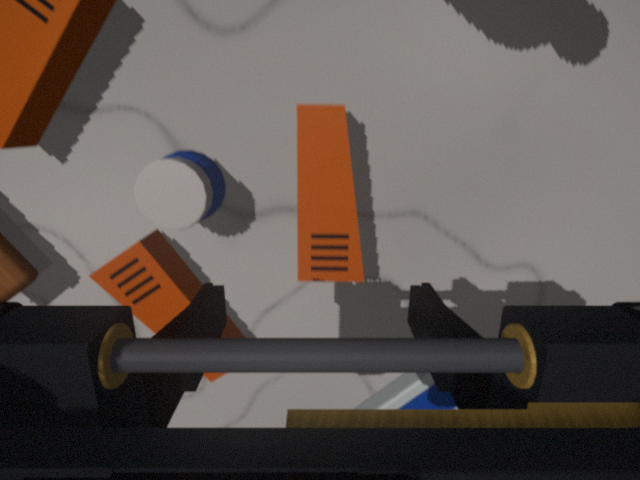

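```bash
sed -i 's/        r.append((h.mean(0)/        if w[:,0].max()-w[:,0].min()<.03: continue\n        try: r.append((h.mean(0)/; s/\*wpose(w)))$/*wpose(w)))\n        except ValueError: pass/' h.py
python3 - <<'E'
from h import *
d=load('w1')
r,m=find(d,vmin=128,amin=1500)
for x in r:print(x[0].round(),round(x[1]),x[2].round(4),round(x[3],1))
q=[(297,105),(346,105),(364,281),(299,281)]
w=np.array([ray(d,u,v,.032)[:2] for u,v in q]);print(w,cv2.contourArea(w.astype(np.float32)*1000))
c,th=mom(w);print(c,np.degrees(th))
o,y=wpose(np.array(w[[0,1]].tolist()+[w[1]+(w[2]-w[1])*k/20 for k in range(21)]+[w[3]+(w[0]-w[3])*k/20 for k in range(20)]));print(o,y)
for b in (o,[.6142,-.2582]):
  p,R=wgrip(b,y,.03,.00225,.20,1);print(p);plan(p,R)
E
```

```text
[326. 197.] 4419 [ 0.6137 -0.2597] -127.9
[26. 51.] 1790 [ 0.5161 -0.08  ] 15.8
[[ 0.63484146 -0.20112338]
 [ 0.65926541 -0.21975796]
 [ 0.59928077 -0.32432203]
 [ 0.56197118 -0.2959983 ]] 4637.678846823052
[ 0.61153578 -0.26375465] 56.77567142612542
[ 0.61410823 -0.25990703] -128.05501234656504
[ 0.59738739 -0.28491655  0.2       ]
t 1.2 shift [ 0.1036  0.0062 -0.0062] turn [ 0.5 -0.1  0.2] rows 2.5 J [ 35.  28. -17.  85.   8.  69. -21.] w 0.0871 F [ 0.3 -0.2 -0.5]
[ 0.59747916 -0.28320952  0.2       ]
t 1.2 shift [ 0.1036  0.0052 -0.0076] turn [ 0.5 -0.1  0.2] rows 2.5 J [ 35.  28. -17.  85.   8.  69. -21.] w 0.0871 F [ 0.3 -0.2 -0.5]
```

>>> step_arm --targets '[{"tx": 0.04,"ty": 0.006,"tz": -0.006,"wx": 0.5,"wy": 0,"wz": 0.2,"hand": 0},{"tx": 0.08,"ty": 0.006,"tz": -0.006,"wx": 0.5,"wy": 0,"wz": 0.2,"hand": 0},{"tx": 0.117,"ty": 0.006,"tz": -0.006,"wx": 0.5,"wy": 0,"wz": 0.2,"hand": 0},{"tx": 0.117,"ty": 0.006,"tz": -0.006,"wx": 0.5,"wy": 0,"wz": 0.2,"hand": 0.2},{"tx": 0.117,"ty": 0.006,"tz": -0.006,"wx": 0.5,"wy": 0,"wz": 0.2,"hand": 0.8}]'

```text
t: 1.62
eef_pos: [0.5961, -0.2868, 0.1861]
eef_rot: [[-0.0, 0.787, -0.618], [-0.0, -0.618, -0.787], [-1.0, 0.0, 0.0]]
contact_force: [0.3, 0.5, 0.5]
grip_width: 0.0801
```

>>> step_arm --targets '[{"tx": 0,"ty": 0,"tz": 0,"wx": 0,"wy": 0,"wz": 0,"hand": 0.8},{"tx": 0,"ty": 0,"tz": 0,"wx": 0,"wy": 0,"wz": 0,"hand": 0.8},{"tx": 0,"ty": 0,"tz": 0,"wx": 0,"wy": 0,"wz": 0,"hand": 0.8}]'

```text
t: 1.87
eef_pos: [0.5956, -0.2878, 0.1865]
eef_rot: [[-0.0, 0.786, -0.619], [-0.001, -0.619, -0.786], [-1.0, 0.001, 0.001]]
contact_force: [1.1, -0.0, 0.8]
grip_width: 0.0617
```

Run:
```python
from h import *
plan(traypos(.185,.025,.30),Rtray())
```

```text
t 1.87 shift [-0.1892 -0.3493 -0.442 ] turn [-41.1 -19.1   7.2] rows 14.3 J [ 34.  35. -16.  89.  11.  57. -24.] w 0.0617 F [ 1.1 -0.   0.8]
```

>>> step_arm --targets '[{"tx": 0,"ty": 0,"tz": 0,"wx": 0,"wy": 0,"wz": 0,"hand": 0.8},{"tx": 0,"ty": 0,"tz": 0,"wx": 0,"wy": 0,"wz": 0,"hand": 0.8},{"tx": 0,"ty": 0,"tz": 0,"wx": 0,"wy": 0,"wz": 0,"hand": 0.8},{"tx": 0,"ty": 0,"tz": 0,"wx": 0,"wy": 0,"wz": 0,"hand": 0.8}]'

```text
t: 2.2
eef_pos: [0.5955, -0.288, 0.1868]
eef_rot: [[0.0, 0.786, -0.619], [-0.001, -0.619, -0.786], [-1.0, 0.001, 0.001]]
contact_force: [-2.2, -1.1, 1.9]
grip_width: 0.0451
```

>>> step_arm --targets '[{"tx": -0.04,"ty": 0,"tz": 0,"wx": 0,"wy": 0,"wz": 0,"hand": 0.8},{"tx": -0.08,"ty": 0,"tz": 0,"wx": 0,"wy": 0,"wz": 0,"hand": 0.8},{"tx": -0.12,"ty": 0,"tz": 0,"wx": 0,"wy": 0,"wz": 0,"hand": 0.8},{"tx": -0.15,"ty": 0,"tz": 0,"wx": 0,"wy": 0,"wz": 0,"hand": 0.8}]'

```text
t: 2.53
eef_pos: [0.5957, -0.2876, 0.3403]
eef_rot: [[0.002, 0.786, -0.618], [-0.002, -0.618, -0.786], [-1.0, 0.003, 0.0]]
contact_force: [0.6, -1.4, -0.6]
grip_width: 0.0449
```

Run:
```python
from h import *
plan(traypos(.185,.025,.30),Rtray())
d=wsnap('w2')
```

```text
t 2.53 shift [-0.0361 -0.3492 -0.442 ] turn [-41.1 -19.    7.1] rows 13.5 J [ 34.  27. -17.  82.   8.  73. -22.] w 0.0449 F [ 0.6 -1.4 -0.6]
```

View pics/w2.png

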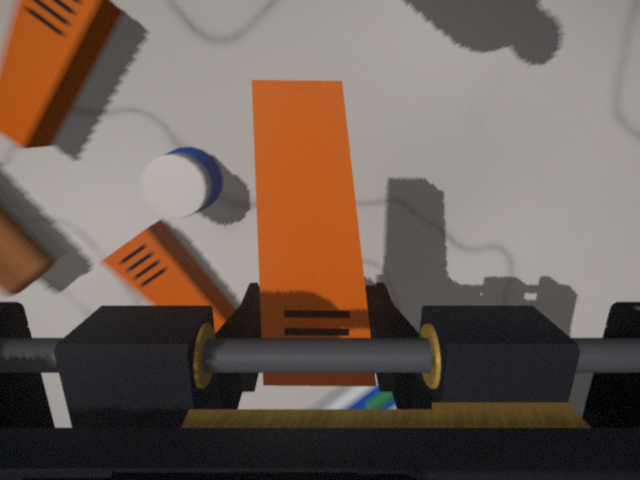

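```bash
cat >> h.py <<'E'
def tray_tool(d,u,v,px=.1548): # point in tool frame on plane tool x=px
    T=d['T_tool_cam'];c=T[:3,3];r=T[:3,:3]@np.linalg.inv(d['K'])@np.array([u,v,1.]);return (c+r*(px-c[0])/r[0])*1000
E
python3 - <<'E'
from h import *
d=load('w2')
P=[tray_tool(d,*q) for q in[(252,81),(342,81),(363,283),(372,350),(259,283)]]
for p in P:print(p.round(1))
a=P[4]-P[0];b=P[2]-P[1];print('straight ang',np.degrees(np.arctan2(a[1],a[2])),'slant',np.degrees(np.arctan2(b[1],b[2])))
E
```

```text
[154.8 -22.4 -94.6]
[154.8   7.3 -94.6]
[154.8  16.9 -22.1]
[154.8  21.7   7.9]
[154.8 -23.4 -22.1]
straight ang -0.7985154836249627 slant 7.530666128909417
```

>>> step_arm --targets '[{"tx": -0.036,"ty": -0.349,"tz": -0.442,"wx": -41,"wy": -19,"wz": 7,"hand": 0.8},{"tx": -0.036,"ty": -0.349,"tz": -0.442,"wx": -41,"wy": -19,"wz": 7,"hand": 0.8},{"tx": -0.036,"ty": -0.349,"tz": -0.442,"wx": -41,"wy": -19,"wz": 7,"hand": 0.8},{"tx": -0.036,"ty": -0.349,"tz": -0.442,"wx": -41,"wy": -19,"wz": 7,"hand": 0.8},{"tx": -0.036,"ty": -0.349,"tz": -0.442,"wx": -41,"wy": -19,"wz": 7,"hand": 0.8}]'

```text
t: 3.0
eef_pos: [0.5951, -0.0779, 0.3525]
eef_rot: [[-0.001, 0.995, -0.099], [-0.277, -0.095, -0.956], [-0.961, 0.027, 0.276]]
contact_force: [0.8, 0.4, -1.7]
grip_width: 0.0448
```

Run:
```python
from h import *
plan(traypos(.185,.026,.28),Rtray())
```

```text
t 3.0 shift [-0.0998 -0.0321 -0.3308] turn [-8.8 -3.9  1.3] rows 8.3 J [ 19.  19. -25.  92.  25.  74. -18.] w 0.0448 F [ 0.8  0.4 -1.7]
```

>>> step_arm --targets '[{"tx": -0.1,"ty": -0.032,"tz": -0.331,"wx": -8.8,"wy": -3.9,"wz": 1.3,"hand": 0.8},{"tx": -0.1,"ty": -0.032,"tz": -0.331,"wx": -8.8,"wy": -3.9,"wz": 1.3,"hand": 0.8},{"tx": -0.1,"ty": -0.032,"tz": -0.331,"wx": -8.8,"wy": -3.9,"wz": 1.3,"hand": 0.8},{"tx": -0.1,"ty": -0.032,"tz": -0.331,"wx": -8.8,"wy": -3.9,"wz": 1.3,"hand": 0.8},{"tx": -0.1,"ty": -0.032,"tz": -0.331,"wx": -8.8,"wy": -3.9,"wz": 1.3,"hand": 0.8}]'

```text
t: 3.42
eef_pos: [0.5953, 0.1304, 0.3546]
eef_rot: [[0.02, 0.998, 0.054], [-0.342, 0.058, -0.938], [-0.939, 0.001, 0.343]]
contact_force: [1.1, -0.4, -1.4]
grip_width: 0.0444
```

Run:
```python
from h import *
plan(traypos(.185,.026,.26),Rtray())
```

```text
t 3.42 shift [-0.0291  0.0087 -0.1294] turn [ 0.  0. -0.] rows 3.2 J [  2.  24. -31.  88.  30.  82. -31.] w 0.0444 F [ 1.1 -0.4 -1.4]
```

>>> step_arm --targets '[{"tx": -0.029,"ty": 0.009,"tz": -0.129,"wx": 0,"wy": 0,"wz": 0,"hand": 0.8},{"tx": -0.029,"ty": 0.009,"tz": -0.129,"wx": 0,"wy": 0,"wz": 0,"hand": 0.8},{"tx": -0.029,"ty": 0.009,"tz": -0.129,"wx": 0,"wy": 0,"wz": 0,"hand": 0.8},{"tx": -0.029,"ty": 0.009,"tz": -0.129,"wx": 0,"wy": 0,"wz": 0,"hand": 0.8},{"tx": -0.029,"ty": 0.009,"tz": -0.129,"wx": 0,"wy": 0,"wz": 0,"hand": 0.8}]'

```text
t: 3.83
eef_pos: [0.5949, 0.2668, 0.336]
eef_rot: [[0.02, 0.998, 0.062], [-0.34, 0.065, -0.938], [-0.94, -0.002, 0.34]]
contact_force: [-0.0, 0.2, -0.7]
grip_width: 0.0449
```

Run:
```python
from h import *
plan(traypos(.165,.026,.1875),Rtray())
d=wsnap('w3')
```

```text
t 3.83 shift [ 0.0726  0.0013 -0.0149] turn [ 0.5 -0.1 -0. ] rows 1.8 J [-10.  32. -32.  80.  32.  87. -42.] w 0.0449 F [-0.   0.2 -0.7]
```

View pics/w3.png

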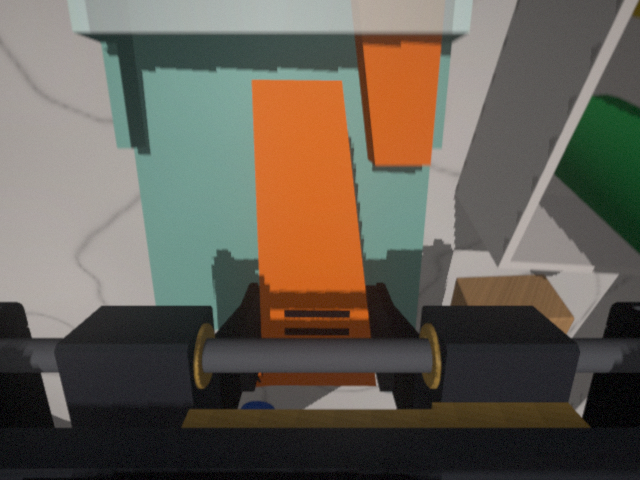

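```bash
cat >> h.py <<'E'
def trayray(d,u,v,h): # tray coords (mm) of pixel at height h(mm) above floor
    E=d['extrinsics'];R=E[:3,:3];c=-R.T@E[:3,3];r=R.T@np.linalg.inv(d['K'])@np.array([u,v,1.])
    T=tray();c=T.T@(c-STOP)*1000;r=T.T@r;return c+r*(h-c[2])/r[2]
E
python3 - <<'E'
from h import *
d=load('w3')
for n,u,v,h in[('first tail L',371,165,32),('first tail R',432,163,32),('hood L',78,37,44),('hood R',467,37,44),('wall end L in/out',134,148,20),('wallendLout',117,148,20),('fl L',152,300,0),('fl R',421,300,0),('first slant at hood',364,45,32)]:print(n,trayray(d,u,v,h).round(1))
E
```

```text
first tail L [119.3  52.7  32. ]
first tail R [118.   85.7  32. ]
hood L [ 60.3 -88.7  44. ]
hood R [58.9 92.7 44. ]
wall end L in/out [112.2 -80.7  20. ]
wallendLout [112.3 -90.3  20. ]
fl L [217.3 -91.5   0. ]
fl R [215.6  97.    0. ]
first slant at hood [60.5 46.2 32. ]
```

```bash
sed -i 's/^TY=.*/TY=3.6;STOP=np.array([.5655,.3455,.030])/' h.py
python3 - <<'E'
from h import *
d=load('w3')
for n,u,v,h in[('first tail L',371,165,32),('first tail R',432,163,32),('hood L',78,37,44),('hood R',467,37,44),('wall end L in/out',134,148,20),('wallendLout',117,148,20),('fl L',152,300,0),('fl R',421,300,0),('first slant at hood',364,45,32)]:print(n,trayray(d,u,v,h).round(1))
plan(traypos(.165,.026,.1875),Rtray())
E
```

```text
first tail L [119.6  52.1  32. ]
first tail R [118.4  85.2  32. ]
hood L [ 59.9 -89.   44. ]
hood R [59.3 92.5 44. ]
wall end L in/out [111.8 -81.3  20. ]
wallendLout [111.8 -90.9  20. ]
fl L [216.9 -92.7   0. ]
fl R [216.   95.9   0. ]
first slant at hood [60.7 45.9 32. ]
t 3.88 shift [ 0.072   0.001  -0.0179] turn [-0.   0.   0.1] rows 1.8 J [-10.  32. -32.  80.  32.  87. -42.] w 0.0447 F [-0.1 -0.6 -0.8]
```

>>> step_arm --targets '[{"tx": 0.03,"ty": 0.001,"tz": -0.013,"wx": 0,"wy": 0,"wz": 0,"hand": 0.8},{"tx": 0.055,"ty": 0.001,"tz": -0.016,"wx": 0,"wy": 0,"wz": 0,"hand": 0.8},{"tx": 0.065,"ty": 0.001,"tz": -0.016,"wx": 0,"wy": 0,"wz": 0,"hand": 0.8},{"tx": 0.07,"ty": 0.001,"tz": -0.016,"wx": 0,"wy": 0,"wz": 0,"hand": 0.8},{"tx": 0.07,"ty": 0.001,"tz": -0.016,"wx": 0,"wy": 0,"wz": 0,"hand": 0.8}]'

```text
t: 4.3
eef_pos: [0.5978, 0.2539, 0.2654]
eef_rot: [[0.019, 0.998, 0.057], [-0.342, 0.06, -0.938], [-0.939, -0.001, 0.343]]
contact_force: [-0.2, 0.5, -0.3]
grip_width: 0.0445
```

Run:
```python
from h import *
plan(traypos(.135,.026,.1875),Rtray())
```

```text
t 4.3 shift [ 0.0017 -0.0005 -0.0334] turn [-0.1  0.   0.1] rows 0.8 J [ -9.  35. -31.  84.  34.  80. -45.] w 0.0445 F [-0.2  0.5 -0.3]
```

>>> step_arm --targets '[{"tx": 0.001,"ty": 0,"tz": -0.011,"wx": 0,"wy": 0,"wz": 0,"hand": 0.8},{"tx": 0.001,"ty": 0,"tz": -0.022,"wx": 0,"wy": 0,"wz": 0,"hand": 0.8},{"tx": 0.002,"ty": 0,"tz": -0.033,"wx": 0,"wy": 0,"wz": 0,"hand": 0.8},{"tx": 0.003,"ty": 0,"tz": -0.033,"wx": 0,"wy": 0,"wz": 0,"hand": 0.8}]'

```text
t: 4.63
eef_pos: [0.5947, 0.2876, 0.251]
eef_rot: [[0.02, 0.998, 0.061], [-0.34, 0.064, -0.938], [-0.94, -0.002, 0.34]]
contact_force: [-1.3, 8.3, 11.6]
grip_width: 0.0453
```

Run:
```python
from h import *
plan(traypos(.135,.026,.1875),Rtray())
d=wsnap('w4')
```

```text
t 4.63 shift [-0.0003  0.0005  0.0034] turn [ 0.1 -0.1  0.1] rows 0.1 J [-12.  37. -31.  82.  35.  80. -47.] w 0.0453 F [-1.3  8.3 11.6]
```

View pics/w4.png

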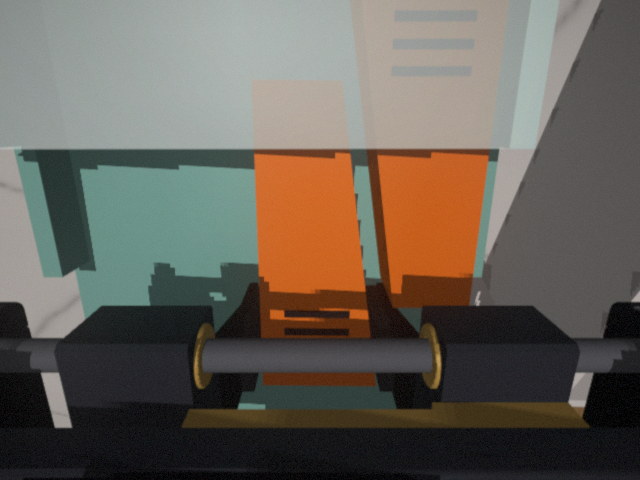

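>>> step_arm --targets '[{"tx": 0,"ty": 0,"tz": 0.003,"wx": 0,"wy": 0,"wz": 0,"hand": 0.3},{"tx": 0,"ty": 0,"tz": 0.003,"wx": 0,"wy": 0,"wz": 0,"hand": 0.3},{"tx": 0,"ty": 0,"tz": 0.003,"wx": 0,"wy": 0,"wz": 0,"hand": 0.3},{"tx": 0,"ty": 0,"tz": 0.003,"wx": 0,"wy": 0,"wz": 0,"hand": 0.3},{"tx": 0,"ty": 0,"tz": 0.003,"wx": 0,"wy": 0,"wz": 0,"hand": 0.3}]'

```text
t: 5.1
eef_pos: [0.5955, 0.2834, 0.2525]
eef_rot: [[0.02, 0.998, 0.06], [-0.34, 0.063, -0.938], [-0.94, -0.001, 0.341]]
contact_force: [-0.3, -0.5, -0.3]
grip_width: 0.06
```

Run:
```python
from h import *
d=wsnap('w5')
```

```text
(no output)
```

View pics/w5.png

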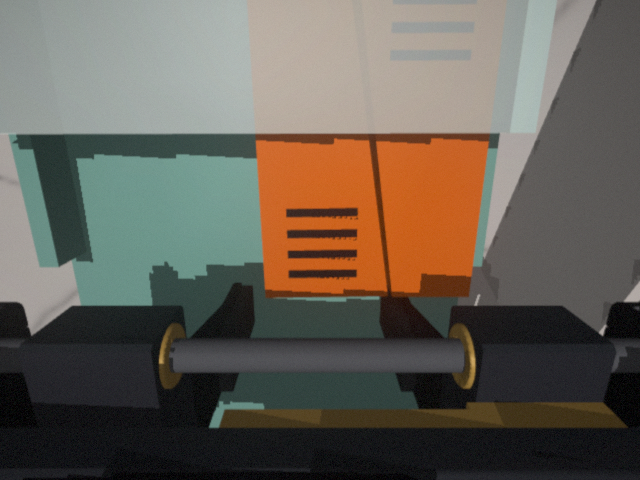

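>>> step_arm --targets '[{"tx": -0.04,"ty": 0,"tz": 0,"wx": 0,"wy": 0,"wz": 0,"hand": 0},{"tx": -0.08,"ty": 0,"tz": 0,"wx": 0,"wy": 0,"wz": 0,"hand": 0}]'

```text
t: 5.32
eef_pos: [0.5938, 0.3093, 0.3264]
eef_rot: [[0.016, 0.998, 0.059], [-0.343, 0.061, -0.937], [-0.939, -0.005, 0.343]]
contact_force: [0.7, 0.9, -0.3]
grip_width: 0.0679
```

Run:
```python
from h import *
d=load('w5')
for n,u,v,h in[('2 headR',378,296,32),('2 headL',266,296,32),('2 L at hood',257,140,32),('1 tailR',470,296,32)]:print(n,trayray(d,u,v,h).round(1))
p,R=wgrip([.4695,-.2609],85.8,-.03,-.00225,.30,-1);print(p);plan(p,R)
```

```text
2 headR [118.8  48.7  32. ]
2 headL [118.9   4.7  32. ]
2 L at hood [59.4  3.8 32. ]
1 tailR [118.7  84.9  32. ]
[ 0.46954681 -0.29098422  0.3       ]
t 5.32 shift [ 0.2289 -0.1607  0.5462] turn [ 7.7 20.1 -1. ] rows 14.7 J [-14.  35. -32.  76.  33.  88. -45.] w 0.0679 F [ 0.7  0.9 -0.3]
```

>>> step_arm --targets '[{"tx": 0.225,"ty": -0.161,"tz": 0.546,"wx": 7.7,"wy": 20.1,"wz": -1,"hand": 0},{"tx": 0.225,"ty": -0.161,"tz": 0.546,"wx": 7.7,"wy": 20.1,"wz": -1,"hand": 0},{"tx": 0.225,"ty": -0.161,"tz": 0.546,"wx": 7.7,"wy": 20.1,"wz": -1,"hand": 0},{"tx": 0.225,"ty": -0.161,"tz": 0.546,"wx": 7.7,"wy": 20.1,"wz": -1,"hand": 0},{"tx": 0.225,"ty": -0.161,"tz": 0.546,"wx": 7.7,"wy": 20.1,"wz": -1,"hand": 0}]'

```text
t: 5.73
eef_pos: [0.5508, 0.1038, 0.3195]
eef_rot: [[0.002, 0.997, -0.076], [0.0, -0.076, -0.997], [-1.0, 0.001, -0.001]]
contact_force: [1.1, -1.2, -0.8]
grip_width: 0.0862
```

Run:
```python
from h import *
p,R=wgrip([.4695,-.2609],85.8,-.03,-.00225,.30,-1);plan(p,R)
```

```text
t 5.73 shift [ 0.0192 -0.0511  0.3999] turn [-0.1 -0.  -0.1] rows 9.7 J [ 16.  18. -36.  98.  12.  67. -29.] w 0.0862 F [ 1.1 -1.2 -0.8]
```

>>> step_arm --targets '[{"tx": 0.019,"ty": -0.051,"tz": 0.4,"wx": 0,"wy": 0,"wz": 0,"hand": 0},{"tx": 0.019,"ty": -0.051,"tz": 0.4,"wx": 0,"wy": 0,"wz": 0,"hand": 0},{"tx": 0.019,"ty": -0.051,"tz": 0.4,"wx": 0,"wy": 0,"wz": 0,"hand": 0},{"tx": 0.019,"ty": -0.051,"tz": 0.4,"wx": 0,"wy": 0,"wz": 0,"hand": 0},{"tx": 0.019,"ty": -0.051,"tz": 0.4,"wx": 0,"wy": 0,"wz": 0,"hand": 0}]'

```text
t: 6.15
eef_pos: [0.5086, -0.099, 0.3099]
eef_rot: [[0.002, 0.997, -0.076], [-0.0, -0.076, -0.997], [-1.0, 0.002, -0.0]]
contact_force: [1.0, -0.8, 0.4]
grip_width: 0.087
```

>>> step_arm --targets '[{"tx": 0.01,"ty": -0.025,"tz": 0.192,"wx": 0,"wy": 0,"wz": 0,"hand": 0},{"tx": 0.01,"ty": -0.025,"tz": 0.192,"wx": 0,"wy": 0,"wz": 0,"hand": 0},{"tx": 0.01,"ty": -0.025,"tz": 0.192,"wx": 0,"wy": 0,"wz": 0,"hand": 0},{"tx": 0.01,"ty": -0.025,"tz": 0.192,"wx": 0,"wy": 0,"wz": 0,"hand": 0},{"tx": 0.01,"ty": -0.025,"tz": 0.192,"wx": 0,"wy": 0,"wz": 0,"hand": 0}]'

```text
t: 6.57
eef_pos: [0.4673, -0.2926, 0.2998]
eef_rot: [[0.002, 0.997, -0.079], [-0.002, -0.079, -0.997], [-1.0, 0.002, 0.001]]
contact_force: [0.5, -0.3, -0.6]
grip_width: 0.0869
```

Run:
```python
from h import *
p,R=wgrip([.4695,-.2609],85.8,-.03,-.00225,.30,-1);plan(p,R)
d=wsnap('w6')
r,m=find(d,vmin=115,amin=1500)
for x in r:print(x[0].round(),round(x[1]),x[2].round(4),round(x[3],1))
```

```text
t 6.57 shift [-0.0002  0.0022 -0.0018] turn [-0.4  0.1 -0.1] rows 0.1 J [ 47.  16. -23. 101.   7.  64.  17.] w 0.0869 F [ 0.5 -0.3 -0.6]
[316. 197.] 4142 [ 0.4683 -0.2666] 86.2
```

View pics/w6.png

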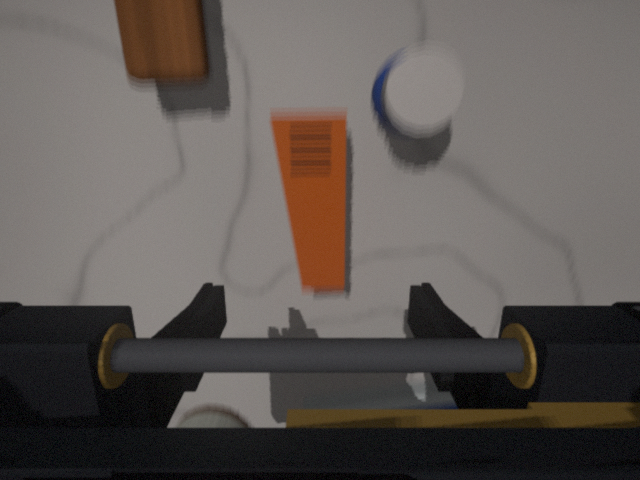

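Run:
```python
from h import *
d=wsnap('w7')
r,m=find(d,vmin=115,amin=1500)
for x in r:
    print(x[0].round(),round(x[1]),x[2].round(4),round(x[3],1))
    p,R=wgrip(x[2],x[3],-.03,-.00225,.186,-1);plan(p,R)
    hl=[trayray(d,0,0,0)]
```

```text
[318. 180.] 4460 [ 0.4688 -0.2613] 86.1
t 6.67 shift [ 0.1134  0.0021 -0.0034] turn [-0.9  0.1 -0. ] rows 2.7 J [ 47.  16. -23. 101.   7.  64.  17.] w 0.0868 F [-0.6  0.3  0.1]
```

View pics/w7.png

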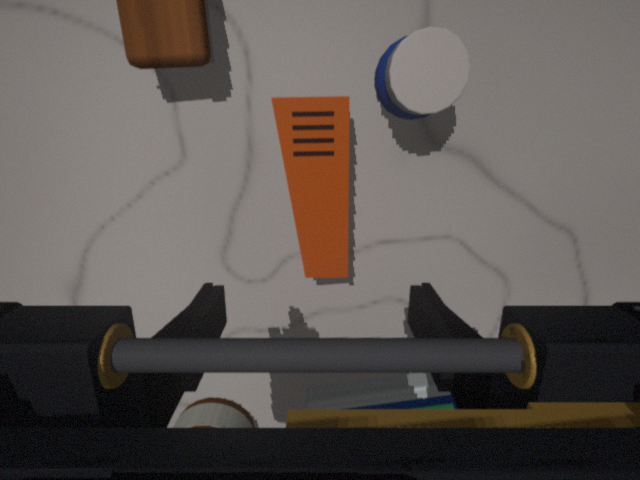

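>>> step_arm --targets '[{"tx": 0.04,"ty": 0.002,"tz": -0.003,"wx": -0.9,"wy": 0,"wz": 0,"hand": 0.25},{"tx": 0.08,"ty": 0.002,"tz": -0.003,"wx": -0.9,"wy": 0,"wz": 0,"hand": 0.25},{"tx": 0.113,"ty": 0.002,"tz": -0.003,"wx": -0.9,"wy": 0,"wz": 0,"hand": 0.25},{"tx": 0.113,"ty": 0.002,"tz": -0.003,"wx": -0.9,"wy": 0,"wz": 0,"hand": 0.8},{"tx": 0.113,"ty": 0.002,"tz": -0.003,"wx": -0.9,"wy": 0,"wz": 0,"hand": 0.8}]'

```text
t: 7.08
eef_pos: [0.4692, -0.2911, 0.1858]
eef_rot: [[0.0, 0.998, -0.068], [-0.001, -0.068, -0.998], [-1.0, 0.0, 0.001]]
contact_force: [-0.3, 0.3, 0.7]
grip_width: 0.0618
```

>>> step_arm --targets '[{"tx": 0,"ty": 0,"tz": 0,"wx": 0,"wy": 0,"wz": 0,"hand": 0.8},{"tx": 0,"ty": 0,"tz": 0,"wx": 0,"wy": 0,"wz": 0,"hand": 0.8},{"tx": 0,"ty": 0,"tz": 0,"wx": 0,"wy": 0,"wz": 0,"hand": 0.8},{"tx": 0,"ty": 0,"tz": 0,"wx": 0,"wy": 0,"wz": 0,"hand": 0.8},{"tx": 0,"ty": 0,"tz": 0,"wx": 0,"wy": 0,"wz": 0,"hand": 0.8}]'

```text
t: 7.5
eef_pos: [0.4692, -0.291, 0.1861]
eef_rot: [[0.001, 0.998, -0.068], [-0.001, -0.068, -0.998], [-1.0, 0.001, 0.001]]
contact_force: [-0.5, 1.2, 1.1]
grip_width: 0.0353
```

>>> step_arm --targets '[{"tx": 0,"ty": 0,"tz": 0,"wx": 0,"wy": 0,"wz": 0,"hand": 0.8},{"tx": -0.04,"ty": 0,"tz": 0,"wx": 0,"wy": 0,"wz": 0,"hand": 0.8},{"tx": -0.08,"ty": 0,"tz": 0,"wx": 0,"wy": 0,"wz": 0,"hand": 0.8},{"tx": -0.12,"ty": 0,"tz": 0,"wx": 0,"wy": 0,"wz": 0,"hand": 0.8},{"tx": -0.15,"ty": 0,"tz": 0,"wx": 0,"wy": 0,"wz": 0,"hand": 0.8}]'

```text
t: 7.92
eef_pos: [0.4692, -0.2907, 0.3393]
eef_rot: [[0.002, 0.998, -0.068], [-0.002, -0.068, -0.998], [-1.0, 0.002, 0.002]]
contact_force: [0.6, -0.7, -2.6]
grip_width: 0.0349
```

Run:
```python
from h import *
plan(traypos(.185,-.015,.28),Rtray())
d=wsnap('w8')
```

```text
t 7.92 shift [-0.0182  0.0481 -0.5619] turn [ -7.5 -19.8   1.2] rows 13.5 J [ 47.  14. -23.  99.   6.  68.  18.] w 0.0349 F [ 0.6 -0.7 -2.6]
```

View pics/w8.png

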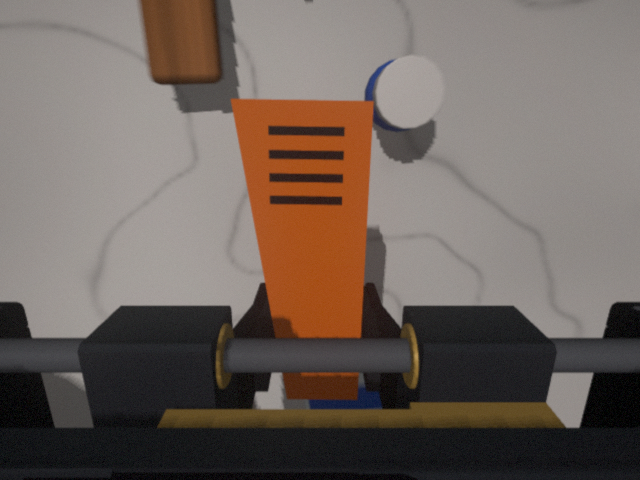

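Run:
```python
from h import *
d=load('w8')
P=[tray_tool(d,*q,.154) for q in[(235,101),(371,102),(365,280),(265,280)]]
for p in P:print(p.round(1))
a=P[2]-P[1];b=P[3]-P[0];print('straight ang',np.degrees(np.arctan2(a[1],a[2])),'slant',np.degrees(np.arctan2(b[1],b[2])))
```

```text
[154.  -28.5 -89.1]
[154.   16.9 -88.8]
[154.   17.3 -24.4]
[154.  -21.1 -24.4]
straight ang 0.3985008988357171 slant 6.486353567251992
```

>>> step_arm --targets '[{"tx": -0.018,"ty": 0.048,"tz": -0.562,"wx": -7.5,"wy": -19.8,"wz": 1.2,"hand": 0.8},{"tx": -0.018,"ty": 0.048,"tz": -0.562,"wx": -7.5,"wy": -19.8,"wz": 1.2,"hand": 0.8},{"tx": -0.018,"ty": 0.048,"tz": -0.562,"wx": -7.5,"wy": -19.8,"wz": 1.2,"hand": 0.8},{"tx": -0.018,"ty": 0.048,"tz": -0.562,"wx": -7.5,"wy": -19.8,"wz": 1.2,"hand": 0.8},{"tx": -0.018,"ty": 0.048,"tz": -0.562,"wx": -7.5,"wy": -19.8,"wz": 1.2,"hand": 0.8}]'

```text
t: 8.38
eef_pos: [0.5009, -0.0825, 0.3448]
eef_rot: [[0.029, 0.998, 0.059], [-0.346, 0.066, -0.936], [-0.938, 0.006, 0.347]]
contact_force: [1.1, 0.3, -1.6]
grip_width: 0.0351
```

Run:
```python
from h import *
plan(traypos(.175,-.015,.26),Rtray())
```

```text
t 8.38 shift [-0.1102  0.0772 -0.3296] turn [ 0.   0.3 -0.4] rows 8.5 J [ 28.   8. -32. 107.  27.  68. -11.] w 0.0351 F [ 1.1  0.3 -1.6]
```

>>> step_arm --targets '[{"tx": -0.11,"ty": 0.077,"tz": -0.33,"wx": 0,"wy": 0.3,"wz": -0.4,"hand": 0.8},{"tx": -0.11,"ty": 0.077,"tz": -0.33,"wx": 0,"wy": 0.3,"wz": -0.4,"hand": 0.8},{"tx": -0.11,"ty": 0.077,"tz": -0.33,"wx": 0,"wy": 0.3,"wz": -0.4,"hand": 0.8},{"tx": -0.11,"ty": 0.077,"tz": -0.33,"wx": 0,"wy": 0.3,"wz": -0.4,"hand": 0.8},{"tx": -0.11,"ty": 0.077,"tz": -0.33,"wx": 0,"wy": 0.3,"wz": -0.4,"hand": 0.8}]'

```text
t: 8.8
eef_pos: [0.5323, 0.1225, 0.3381]
eef_rot: [[0.021, 0.998, 0.059], [-0.342, 0.063, -0.938], [-0.939, -0.0, 0.343]]
contact_force: [1.2, 0.2, -2.5]
grip_width: 0.0356
```

Run:
```python
from h import *
plan(traypos(.175,-.015,.25),Rtray())
```

```text
t 8.8 shift [-0.0359  0.0321 -0.1375] turn [0. 0. 0.] rows 3.5 J [ 10.  18. -40.  98.  30.  79. -34.] w 0.0356 F [ 1.2  0.2 -2.5]
```

>>> step_arm --targets '[{"tx": -0.036,"ty": 0.032,"tz": -0.138,"wx": 0,"wy": 0,"wz": 0,"hand": 0.8},{"tx": -0.036,"ty": 0.032,"tz": -0.138,"wx": 0,"wy": 0,"wz": 0,"hand": 0.8},{"tx": -0.036,"ty": 0.032,"tz": -0.138,"wx": 0,"wy": 0,"wz": 0,"hand": 0.8},{"tx": -0.036,"ty": 0.032,"tz": -0.138,"wx": 0,"wy": 0,"wz": 0,"hand": 0.8},{"tx": -0.036,"ty": 0.032,"tz": -0.138,"wx": 0,"wy": 0,"wz": 0,"hand": 0.8}]'

```text
t: 9.22
eef_pos: [0.5538, 0.2721, 0.323]
eef_rot: [[0.021, 0.998, 0.067], [-0.339, 0.07, -0.938], [-0.941, -0.003, 0.339]]
contact_force: [-0.4, 0.1, -1.8]
grip_width: 0.0352
```

Run:
```python
from h import *
plan(traypos(.167,-.015,.1875),Rtray())
```

```text
t 9.22 shift [ 0.063   0.0013 -0.0012] turn [ 0.4 -0.2  0. ] rows 1.5 J [ -5.  30. -41.  86.  34.  86. -47.] w 0.0352 F [-0.4  0.1 -1.8]
```

>>> step_arm --targets '[{"tx": 0.03,"ty": 0.001,"tz": -0.001,"wx": 0.4,"wy": -0.2,"wz": 0,"hand": 0.8},{"tx": 0.052,"ty": 0.001,"tz": -0.001,"wx": 0.4,"wy": -0.2,"wz": 0,"hand": 0.8},{"tx": 0.06,"ty": 0.001,"tz": -0.001,"wx": 0.4,"wy": -0.2,"wz": 0,"hand": 0.8},{"tx": 0.062,"ty": 0.001,"tz": -0.003,"wx": 0.4,"wy": -0.2,"wz": 0,"hand": 0.8}]'

```text
t: 9.55
eef_pos: [0.556, 0.2526, 0.2623]
eef_rot: [[0.019, 0.998, 0.059], [-0.343, 0.062, -0.937], [-0.939, -0.002, 0.344]]
contact_force: [-0.3, -0.7, -1.7]
grip_width: 0.0352
```

Run:
```python
from h import *
plan(traypos(.137,-.015,.1875),Rtray())
```

```text
t 9.55 shift [-0.0007  0.0003 -0.029 ] turn [0.  0.1 0.1] rows 0.7 J [ -4.  33. -40.  90.  37.  80. -49.] w 0.0352 F [-0.3 -0.7 -1.7]
```

>>> step_arm --targets '[{"tx": 0.0,"ty": 0,"tz": -0.01,"wx": 0,"wy": 0,"wz": 0,"hand": 0.8},{"tx": 0.0,"ty": 0,"tz": -0.02,"wx": 0,"wy": 0,"wz": 0,"hand": 0.8},{"tx": 0.001,"ty": 0,"tz": -0.028,"wx": 0,"wy": 0,"wz": 0,"hand": 0.8},{"tx": 0.002,"ty": 0,"tz": -0.028,"wx": 0,"wy": 0,"wz": 0,"hand": 0.8}]'

```text
t: 9.88
eef_pos: [0.5535, 0.2812, 0.251]
eef_rot: [[0.02, 0.998, 0.062], [-0.341, 0.065, -0.938], [-0.94, -0.002, 0.342]]
contact_force: [-2.0, 7.3, 10.2]
grip_width: 0.0351
```

Run:
```python
from h import *
plan(traypos(.137,-.015,.1875),Rtray())
d=wsnap('w9')
```

```text
t 9.88 shift [-0.0015  0.001   0.0019] turn [ 0.2 -0.   0.1] rows 0.1 J [ -7.  35. -40.  89.  37.  80. -52.] w 0.0351 F [-2.   7.3 10.2]
```

View pics/w9.png

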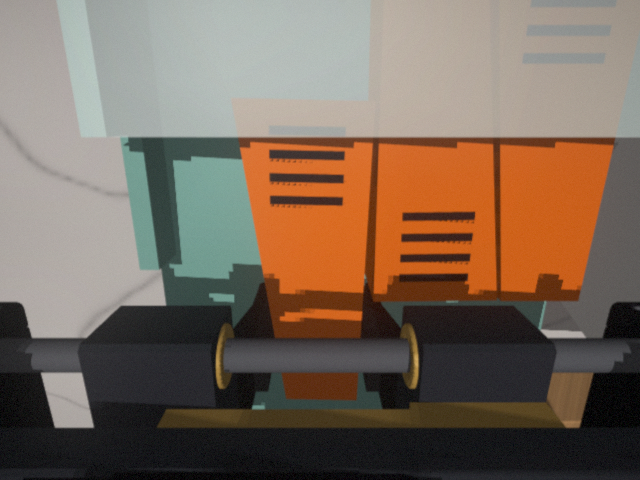

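Wedge 3 is partly under the hood, head end first at row ~100, with a small gap to its neighbour. I'll release it.

>>> step_arm --targets '[{"tx": 0,"ty": 0,"tz": 0.004,"wx": 0,"wy": 0,"wz": 0,"hand": 0.4},{"tx": 0,"ty": 0,"tz": 0.004,"wx": 0,"wy": 0,"wz": 0,"hand": 0.4},{"tx": 0,"ty": 0,"tz": 0.004,"wx": 0,"wy": 0,"wz": 0,"hand": 0.4},{"tx": 0,"ty": 0,"tz": 0.004,"wx": 0,"wy": 0,"wz": 0,"hand": 0.4},{"tx": 0,"ty": 0,"tz": 0.004,"wx": 0,"wy": 0,"wz": 0,"hand": 0.4}]'

```text
t: 10.35
eef_pos: [0.5542, 0.2763, 0.2528]
eef_rot: [[0.02, 0.998, 0.061], [-0.341, 0.064, -0.938], [-0.94, -0.002, 0.342]]
contact_force: [-0.2, 0.6, -0.5]
grip_width: 0.0512
```

>>> step_arm --targets '[{"tx": -0.01,"ty": 0,"tz": 0.004,"wx": 0,"wy": 0,"wz": 0,"hand": 0.3},{"tx": -0.04,"ty": 0,"tz": 0.004,"wx": 0,"wy": 0,"wz": 0,"hand": 0.0},{"tx": -0.08,"ty": 0,"tz": 0.004,"wx": 0,"wy": 0,"wz": 0,"hand": 0.0}]'

```text
t: 10.6
eef_pos: [0.5529, 0.2981, 0.3285]
eef_rot: [[0.016, 0.998, 0.06], [-0.344, 0.062, -0.937], [-0.939, -0.006, 0.345]]
contact_force: [1.6, 0.1, -0.1]
grip_width: 0.065
```

Run:
```python
from h import *
d=wsnap('w10')
p,R=wgrip([.5198,-.0703],14.4,.03,.00225,.32,1);print(p);plan(p,R)
```

```text
[ 0.54829794 -0.06065999  0.32      ]
t 10.65 shift [ 0.1397 -0.0283  0.3353] turn [-99.6  14.6  17.1] rows 14.3 J [ -8.  31. -41.  82.  34.  89. -49.] w 0.0686 F [-1.1  2.5  6.3]
```

View pics/w10.png

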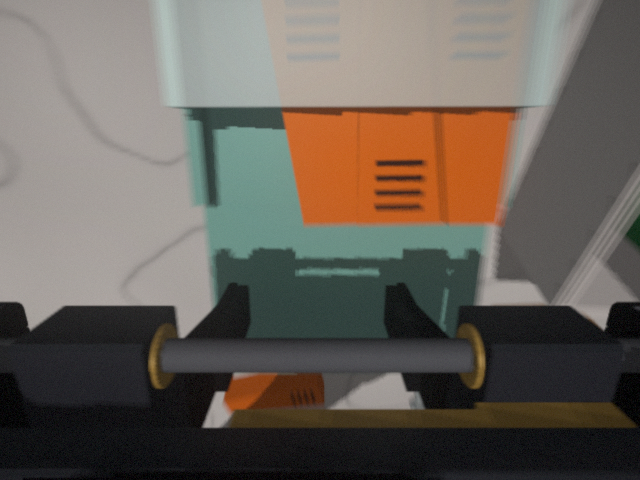

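>>> step_arm --targets '[{"tx": 0.0,"ty": 0,"tz": 0.1,"wx": -14,"wy": 4,"wz": 2,"hand": 0},{"tx": 0.03,"ty": 0,"tz": 0.15,"wx": -28,"wy": 6,"wz": 5,"hand": 0},{"tx": 0.06,"ty": -0.01,"tz": 0.2,"wx": -30,"wy": 8,"wz": 8,"hand": 0},{"tx": 0.08,"ty": -0.02,"tz": 0.24,"wx": -36,"wy": 10,"wz": 10,"hand": 0},{"tx": 0.1,"ty": -0.02,"tz": 0.28,"wx": -40,"wy": 10,"wz": 10,"hand": 0}]'

```text
t: 11.07
eef_pos: [0.5541, 0.1038, 0.3475]
eef_rot: [[0.11, 0.799, 0.591], [-0.16, 0.601, -0.783], [-0.981, -0.009, 0.194]]
contact_force: [0.8, -0.9, -0.6]
grip_width: 0.0864
```

Run:
```python
from h import *
p,R=wgrip([.5198,-.0703],14.4,.03,.00225,.30,1);plan(p,R)
```

```text
t 11.07 shift [ 0.0724 -0.1031  0.1161] turn [-67.2   9.6   7. ] rows 9.5 J [ 22.  18. -48.  98.  26.  70.   4.] w 0.0864 F [ 0.8 -0.9 -0.6]
```

>>> step_arm --targets '[{"tx": 0.072,"ty": -0.103,"tz": 0.116,"wx": -67,"wy": 9.6,"wz": 7,"hand": 0},{"tx": 0.072,"ty": -0.103,"tz": 0.116,"wx": -67,"wy": 9.6,"wz": 7,"hand": 0},{"tx": 0.072,"ty": -0.103,"tz": 0.116,"wx": -67,"wy": 9.6,"wz": 7,"hand": 0},{"tx": 0.072,"ty": -0.103,"tz": 0.116,"wx": -67,"wy": 9.6,"wz": 7,"hand": 0},{"tx": 0.072,"ty": -0.103,"tz": 0.116,"wx": -67,"wy": 9.6,"wz": 7,"hand": 0}]'

```text
t: 11.48
eef_pos: [0.5476, -0.0651, 0.3001]
eef_rot: [[0.078, 0.351, 0.933], [-0.069, 0.936, -0.346], [-0.995, -0.038, 0.098]]
contact_force: [0.0, -1.3, 0.2]
grip_width: 0.0871
```

Run:
```python
from h import *
p,R=wgrip([.5198,-.0703],14.4,.03,.00225,.30,1);plan(p,R)
```

```text
t 11.48 shift [-0.0002  0.0044 -0.0008] turn [-34.8   4.8   3.8] rows 4.9 J [ 44.  20. -50. 102.  22.  62.  55.] w 0.0871 F [ 0.  -1.3  0.2]
```

>>> step_arm --targets '[{"tx": 0,"ty": 0.004,"tz": -0.001,"wx": -34.8,"wy": 4.8,"wz": 3.8,"hand": 0},{"tx": 0,"ty": 0.004,"tz": -0.001,"wx": -34.8,"wy": 4.8,"wz": 3.8,"hand": 0},{"tx": 0,"ty": 0.004,"tz": -0.001,"wx": -34.8,"wy": 4.8,"wz": 3.8,"hand": 0},{"tx": 0,"ty": 0.004,"tz": -0.001,"wx": -34.8,"wy": 4.8,"wz": 3.8,"hand": 0},{"tx": 0,"ty": 0.004,"tz": -0.001,"wx": -34.8,"wy": 4.8,"wz": 3.8,"hand": 0}]'

```text
t: 11.9
eef_pos: [0.5481, -0.0612, 0.3007]
eef_rot: [[-0.001, -0.254, 0.967], [-0.0, 0.967, 0.254], [-1.0, 0.0, -0.001]]
contact_force: [-0.3, 0.1, -0.1]
grip_width: 0.0875
```

>>> step_arm --targets '[{"tx": 0,"ty": 0,"tz": 0,"wx": 0,"wy": 0,"wz": 0,"hand": 0}]'

```text
t: 11.98
eef_pos: [0.5481, -0.0617, 0.3011]
eef_rot: [[-0.001, -0.259, 0.966], [0.0, 0.966, 0.259], [-1.0, 0.001, -0.001]]
contact_force: [0.6, -0.3, 0.3]
grip_width: 0.0868
```

Run:
```python
from h import *
d=wsnap('w11')
r,m=find(d,vmin=115,amin=1500)
for x in r:
    print(x[0].round(),round(x[1]),x[2].round(4),round(x[3],1))
    p,R=wgrip(x[2],x[3],.03,.00225,.186,1);plan(p,R)
```

```text
[314. 207.] 4018 [ 0.5157 -0.0707] 16.9
t 12.03 shift [ 0.1152  0.0028 -0.0039] turn [-2.3  0.  -0. ] rows 2.8 J [ 49.  25. -57. 100.  22.  68.  90.] w 0.087 F [-0.5 -0.3 -0.3]
```

View pics/w11.png

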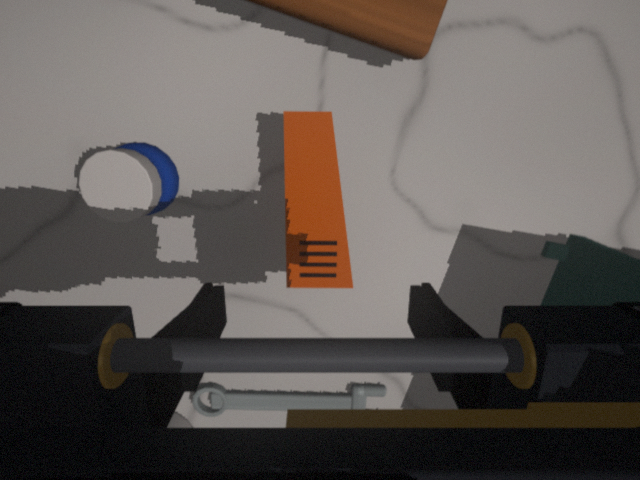

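Run:
```python
from h import *
d=load('w11')
q=[(284,112),(331,112),(353,287),(288,287)]
w=np.array([ray(d,u,v,.032)[:2] for u,v in q])
o,y=wpose(np.array(w[[0,1]].tolist()+[w[1]+(w[2]-w[1])*k/20 for k in range(21)]+[w[3]+(w[0]-w[3])*k/20 for k in range(20)]));print(o,y)
p,R=wgrip(o,y,.03,.00225,.186,1);plan(p,R)
```

```text
[ 0.51903262 -0.07034934] 14.721904632255018
t 12.03 shift [ 0.1152  0.0012 -0.0005] turn [-0.1  0.  -0. ] rows 2.8 J [ 49.  25. -57. 100.  22.  68.  90.] w 0.087 F [-0.5 -0.3 -0.3]
```

>>> step_arm --targets '[{"tx": 0.04,"ty": 0.001,"tz": 0,"wx": 0,"wy": 0,"wz": 0,"hand": 0.15},{"tx": 0.08,"ty": 0.001,"tz": 0,"wx": 0,"wy": 0,"wz": 0,"hand": 0.15},{"tx": 0.115,"ty": 0.001,"tz": 0,"wx": 0,"wy": 0,"wz": 0,"hand": 0.15},{"tx": 0.115,"ty": 0.001,"tz": 0,"wx": 0,"wy": 0,"wz": 0,"hand": 0.8},{"tx": 0.115,"ty": 0.001,"tz": 0,"wx": 0,"wy": 0,"wz": 0,"hand": 0.8}]'

```text
t: 12.45
eef_pos: [0.5482, -0.0604, 0.186]
eef_rot: [[0.0, -0.249, 0.969], [-0.0, 0.969, 0.249], [-1.0, -0.0, 0.0]]
contact_force: [-0.1, 0.3, 0.8]
grip_width: 0.0678
```

>>> step_arm --targets '[{"tx": 0,"ty": 0,"tz": 0,"wx": 0,"wy": 0,"wz": 0,"hand": 0.8},{"tx": 0,"ty": 0,"tz": 0,"wx": 0,"wy": 0,"wz": 0,"hand": 0.8},{"tx": 0,"ty": 0,"tz": 0,"wx": 0,"wy": 0,"wz": 0,"hand": 0.8},{"tx": 0,"ty": 0,"tz": 0,"wx": 0,"wy": 0,"wz": 0,"hand": 0.8},{"tx": 0,"ty": 0,"tz": 0,"wx": 0,"wy": 0,"wz": 0,"hand": 0.8}]'

```text
t: 12.87
eef_pos: [0.5482, -0.0605, 0.1864]
eef_rot: [[0.001, -0.248, 0.969], [-0.001, 0.969, 0.248], [-1.0, -0.001, 0.001]]
contact_force: [-1.3, 0.6, 2.8]
grip_width: 0.044
```

>>> step_arm --targets '[{"tx": 0,"ty": 0,"tz": 0,"wx": 0,"wy": 0,"wz": 0,"hand": 0.8},{"tx": -0.04,"ty": 0,"tz": 0,"wx": 0,"wy": 0,"wz": 0,"hand": 0.8},{"tx": -0.08,"ty": 0,"tz": 0,"wx": 0,"wy": 0,"wz": 0,"hand": 0.8},{"tx": -0.12,"ty": 0,"tz": 0,"wx": 0,"wy": 0,"wz": 0,"hand": 0.8},{"tx": -0.15,"ty": 0,"tz": 0,"wx": 0,"wy": 0,"wz": 0,"hand": 0.8}]'

```text
t: 13.28
eef_pos: [0.5482, -0.06, 0.3393]
eef_rot: [[0.003, -0.249, 0.969], [-0.001, 0.969, 0.249], [-1.0, -0.001, 0.002]]
contact_force: [1.2, -0.5, -1.7]
grip_width: 0.044
```

Run:
```python
from h import *
plan(traypos(.185,-.05,.28),Rtray())
d=wsnap('w12')
```

```text
t 13.28 shift [-0.0174  0.3211  0.0539] turn [ 99.6 -14.4 -17.6] rows 14.3 J [ 50.  22. -59.  98.  20.  71.  91.] w 0.044 F [ 1.2 -0.5 -1.7]
```

View pics/w12.png

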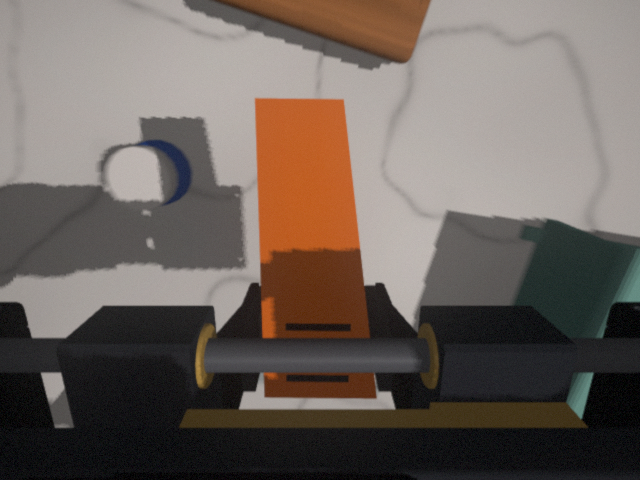

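Run:
```python
from h import *
d=load('w10')
for n,u,v,h in[('3L at hood',284,112,32),('3 tailL',304,223,32),('1 tail R',497,222,32),('wall end L',215,205,20),('wall R?',524,107,44),('hood L',163,106,44),('hood R',549,106,44)]:print(n,trayray(d,u,v,h).round(1))
d=load('w12')
P=[tray_tool(d,*q,.154) for q in[(255,99),(345,99),(363,280),(261,280)]]
for p in P:print(p.round(1))
```

```text
3L at hood [ 59.  -35.7  32. ]
3 tailL [120.1 -25.6  32. ]
1 tail R [119.1  86.2  32. ]
wall end L [112.2 -79.9  20. ]
wall R? [56.7 85.3 44. ]
hood L [ 56.4 -95.3  44. ]
hood R [56.2 97.6 44. ]
[154.  -20.2 -90.9]
[154.    9.8 -90.9]
[154.   18.2 -25.5]
[154.  -21.  -25.6]
```

>>> step_arm --targets '[{"tx": -0.02,"ty": 0.15,"tz": 0.0,"wx": 35,"wy": -5,"wz": -6,"hand": 0.8},{"tx": -0.02,"ty": 0.15,"tz": 0.0,"wx": 35,"wy": -5,"wz": -6,"hand": 0.8},{"tx": -0.02,"ty": 0.15,"tz": 0.0,"wx": 35,"wy": -5,"wz": -6,"hand": 0.8},{"tx": -0.02,"ty": 0.15,"tz": 0.0,"wx": 35,"wy": -5,"wz": -6,"hand": 0.8},{"tx": -0.02,"ty": 0.15,"tz": 0.0,"wx": 35,"wy": -5,"wz": -6,"hand": 0.8}]'

```text
t: 13.75
eef_pos: [0.51, 0.0928, 0.3651]
eef_rot: [[0.091, 0.342, 0.935], [-0.105, 0.937, -0.332], [-0.99, -0.068, 0.122]]
contact_force: [0.0, 0.5, -0.3]
grip_width: 0.0442
```

Run:
```python
from h import *
plan(traypos(.185,-.0565,.28),Rtray())
```

```text
t 13.75 shift [-0.009   0.1624 -0.0542] turn [ 65.4  -9.3 -12.2] rows 9.4 J [ 34.  13. -57. 102.  20.  69.  41.] w 0.0442 F [ 0.   0.5 -0.3]
```

>>> step_arm --targets '[{"tx": -0.015,"ty": 0.08,"tz": -0.03,"wx": 35,"wy": -5,"wz": -6.5,"hand": 0.8},{"tx": -0.015,"ty": 0.08,"tz": -0.03,"wx": 35,"wy": -5,"wz": -6.5,"hand": 0.8},{"tx": -0.015,"ty": 0.08,"tz": -0.03,"wx": 35,"wy": -5,"wz": -6.5,"hand": 0.8},{"tx": -0.015,"ty": 0.08,"tz": -0.03,"wx": 35,"wy": -5,"wz": -6.5,"hand": 0.8},{"tx": -0.015,"ty": 0.08,"tz": -0.03,"wx": 35,"wy": -5,"wz": -6.5,"hand": 0.8}]'

```text
t: 14.17
eef_pos: [0.5071, 0.1817, 0.3705]
eef_rot: [[0.094, 0.794, 0.6], [-0.232, 0.604, -0.762], [-0.968, -0.068, 0.241]]
contact_force: [-0.5, -0.2, -1.8]
grip_width: 0.044
```

Run:
```python
from h import *
plan(traypos(.185,-.0565,.27),Rtray())
```

```text
t 14.17 shift [ 0.0051  0.0549 -0.0616] turn [33.3 -4.7 -6.2] rows 4.8 J [ 16.  17. -53.  98.  28.  77.  -5.] w 0.044 F [-0.5 -0.2 -1.8]
```

>>> step_arm --targets '[{"tx": 0.005,"ty": 0.055,"tz": -0.062,"wx": 33.3,"wy": -4.7,"wz": -6.2,"hand": 0.8},{"tx": 0.005,"ty": 0.055,"tz": -0.062,"wx": 33.3,"wy": -4.7,"wz": -6.2,"hand": 0.8},{"tx": 0.005,"ty": 0.055,"tz": -0.062,"wx": 33.3,"wy": -4.7,"wz": -6.2,"hand": 0.8},{"tx": 0.005,"ty": 0.055,"tz": -0.062,"wx": 33.3,"wy": -4.7,"wz": -6.2,"hand": 0.8},{"tx": 0.005,"ty": 0.055,"tz": -0.062,"wx": 33.3,"wy": -4.7,"wz": -6.2,"hand": 0.8}]'

```text
t: 14.58
eef_pos: [0.5134, 0.2625, 0.3457]
eef_rot: [[0.022, 0.998, 0.064], [-0.341, 0.068, -0.938], [-0.94, -0.002, 0.341]]
contact_force: [0.3, -0.1, -2.1]
grip_width: 0.044
```

Run:
```python
from h import *
plan(traypos(.165,-.0565,.1875),Rtray())
d=wsnap('w13')
plan(traypos(.165,-.0565,.1875),Rtray())
```

```text
t 14.58 shift [ 0.082   0.0008 -0.0177] turn [ 0.3 -0.  -0. ] rows 2.0 J [ -1.  25. -46.  91.  33.  87. -48.] w 0.044 F [ 0.3 -0.1 -2.1]
t 14.63 shift [ 0.0818  0.0005 -0.0185] turn [-0.3  0.   0.1] rows 2.0 J [ -1.  25. -46.  91.  33.  87. -49.] w 0.044 F [ 0.4 -1.  -0.7]
```

View pics/w13.png

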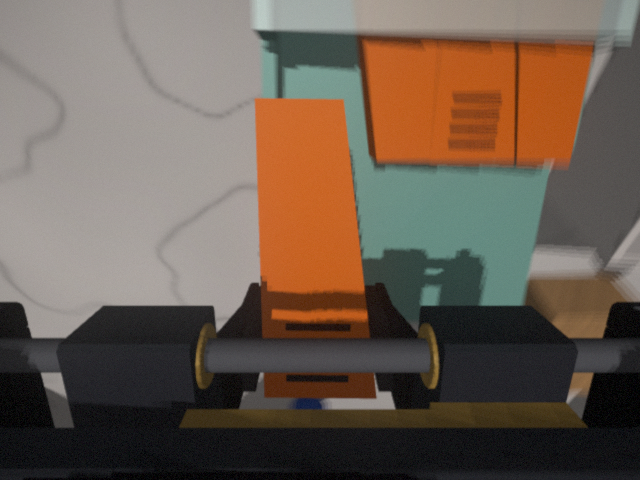

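>>> step_arm --targets '[{"tx": 0.03,"ty": 0.001,"tz": -0.01,"wx": 0,"wy": 0,"wz": 0,"hand": 0.8},{"tx": 0.06,"ty": 0.001,"tz": -0.018,"wx": 0,"wy": 0,"wz": 0,"hand": 0.8},{"tx": 0.075,"ty": 0.001,"tz": -0.018,"wx": 0,"wy": 0,"wz": 0,"hand": 0.8},{"tx": 0.081,"ty": 0.001,"tz": -0.018,"wx": 0,"wy": 0,"wz": 0,"hand": 0.8},{"tx": 0.081,"ty": 0.001,"tz": -0.018,"wx": 0,"wy": 0,"wz": 0,"hand": 0.8}]'

```text
t: 15.05
eef_pos: [0.5152, 0.2508, 0.2629]
eef_rot: [[0.019, 0.998, 0.056], [-0.342, 0.06, -0.938], [-0.94, -0.001, 0.343]]
contact_force: [0.1, 0.2, -2.0]
grip_width: 0.044
```

Run:
```python
from h import *
d=wsnap('w14')
plan(traypos(.137,-.0565,.1875),Rtray())
for n,u,v,h in []:pass
```

```text
t 15.1 shift [ 0.0008 -0.0006 -0.0287] turn [-0.2  0.   0.1] rows 0.7 J [ -1.  30. -44.  96.  36.  79. -52.] w 0.0442 F [-0.5 -0.2 -1.2]
```

View pics/w14.png

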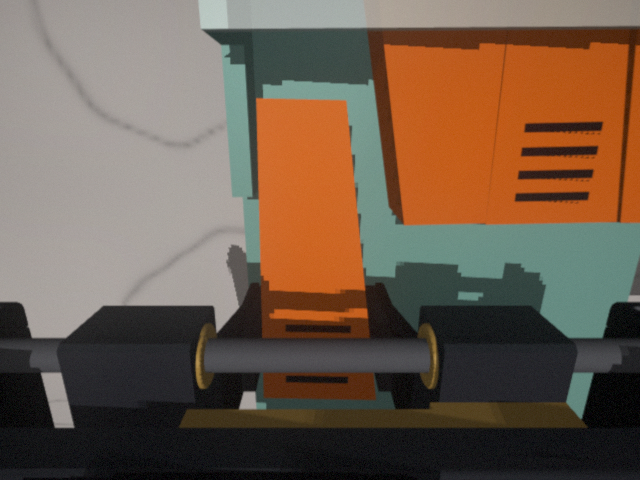

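>>> step_arm --targets '[{"tx": 0.0,"ty": 0,"tz": -0.01,"wx": 0,"wy": 0,"wz": 0,"hand": 0.8},{"tx": 0.001,"ty": 0,"tz": -0.02,"wx": 0,"wy": 0,"wz": 0,"hand": 0.8},{"tx": 0.002,"ty": 0,"tz": -0.028,"wx": 0,"wy": 0,"wz": 0,"hand": 0.8},{"tx": 0.003,"ty": 0,"tz": -0.028,"wx": 0,"wy": 0,"wz": 0,"hand": 0.8}]'

```text
t: 15.43
eef_pos: [0.5131, 0.279, 0.2512]
eef_rot: [[0.021, 0.998, 0.059], [-0.339, 0.063, -0.939], [-0.94, -0.0, 0.34]]
contact_force: [-1.1, 5.5, 7.9]
grip_width: 0.044
```

>>> step_arm --targets '[{"tx": 0,"ty": 0,"tz": 0.003,"wx": 0,"wy": 0,"wz": 0,"hand": 0.3},{"tx": 0,"ty": 0,"tz": 0.003,"wx": 0,"wy": 0,"wz": 0,"hand": 0.3},{"tx": 0,"ty": 0,"tz": 0.003,"wx": 0,"wy": 0,"wz": 0,"hand": 0.3},{"tx": 0,"ty": 0,"tz": 0.003,"wx": 0,"wy": 0,"wz": 0,"hand": 0.3},{"tx": 0,"ty": 0,"tz": 0.003,"wx": 0,"wy": 0,"wz": 0,"hand": 0.3}]'

```text
t: 15.85
eef_pos: [0.5134, 0.2758, 0.2523]
eef_rot: [[0.021, 0.998, 0.058], [-0.34, 0.062, -0.938], [-0.94, -0.0, 0.341]]
contact_force: [-0.3, -0.6, 0.4]
grip_width: 0.0601
```

>>> step_arm --targets '[{"tx": -0.02,"ty": 0,"tz": 0.003,"wx": 0,"wy": 0,"wz": 0,"hand": 0.3},{"tx": -0.06,"ty": 0,"tz": 0.003,"wx": 0,"wy": 0,"wz": 0,"hand": 0.3},{"tx": -0.1,"ty": 0,"tz": 0.02,"wx": 0,"wy": 0,"wz": 0,"hand": 0.3},{"tx": -0.12,"ty": 0.04,"tz": 0.04,"wx": 0,"wy": 0,"wz": 0,"hand": 0.3},{"tx": -0.12,"ty": 0.056,"tz": 0.04,"wx": 0,"wy": 0,"wz": 0,"hand": 0.3}]'

```text
t: 16.27
eef_pos: [0.5708, 0.2818, 0.3847]
eef_rot: [[0.028, 0.998, 0.055], [-0.338, 0.061, -0.939], [-0.941, 0.008, 0.339]]
contact_force: [1.4, -0.9, 0.2]
grip_width: 0.0613
```

Run:
```python
from h import *
d=wsnap('w15')
```

```text
(no output)
```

View pics/w15.png

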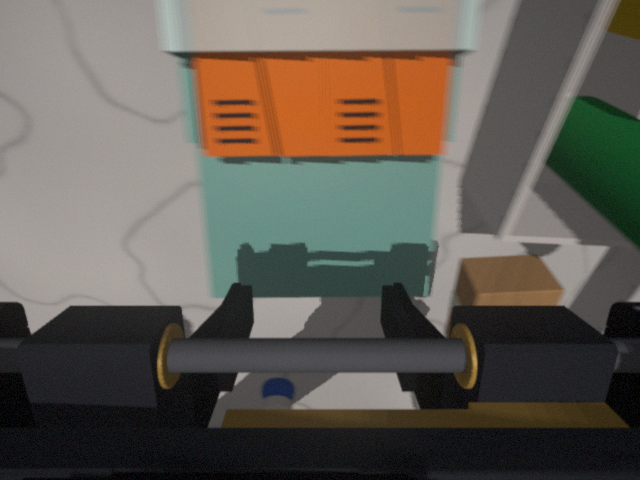

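>>> step_arm --targets '[{"tx": -0.02,"ty": 0,"tz": -0.07,"wx": 0,"wy": 0,"wz": 0,"hand": 0.3},{"tx": -0.02,"ty": 0,"tz": -0.07,"wx": 0,"wy": 0,"wz": 0,"hand": 0.8},{"tx": -0.02,"ty": 0,"tz": -0.07,"wx": 0,"wy": 0,"wz": 0,"hand": 1},{"tx": -0.02,"ty": 0,"tz": -0.07,"wx": 0,"wy": 0,"wz": 0,"hand": 1},{"tx": -0.02,"ty": 0,"tz": -0.07,"wx": 0,"wy": 0,"wz": 0,"hand": 1}]'

```text
t: 16.73
eef_pos: [0.5705, 0.3521, 0.3769]
eef_rot: [[0.025, 0.998, 0.051], [-0.34, 0.057, -0.939], [-0.94, 0.007, 0.341]]
contact_force: [0.1, -0.2, 0.0]
grip_width: 0.042
```

Run:
```python
from h import *
d=wsnap('w16')
```

```text
(no output)
```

View pics/w16.png

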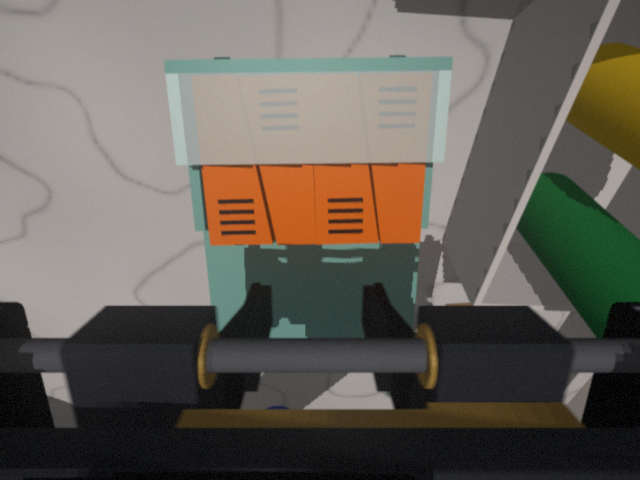

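Run:
```python
from h import *
d=load('w16');cv2.imwrite('pics/c16.png',cv2.resize(d['color'][50:260,150:470,::-1],None,fx=2.5,fy=2.5,interpolation=cv2.INTER_CUBIC))
hsv=cv2.cvtColor(d['color'],cv2.COLOR_RGB2HSV);m=cv2.inRange(hsv,(5,165,90),(18,255,255))
for u in range(212,422,15):
    v=np.where(m[150:270,u])[0].max()+150;print(u,v,trayray(d,u,v,32).round(1))
```

```text
212 244 [118.8 -75.2  32. ]
227 244 [118.9 -63.7  32. ]
242 243 [118.2 -52.1  32. ]
257 244 [119.1 -40.7  32. ]
272 242 [117.6 -29.1  32. ]
287 243 [118.5 -17.6  32. ]
302 244 [119.4  -6.1  32. ]
317 244 [119.5   5.4  32. ]
332 243 [118.8  17.   32. ]
347 242 [118.1  28.5  32. ]
362 242 [118.2  40.   32. ]
377 241 [117.5  51.5  32. ]
392 242 [118.4  63.   32. ]
407 242 [118.5  74.5  32. ]
```

View pics/c16.png

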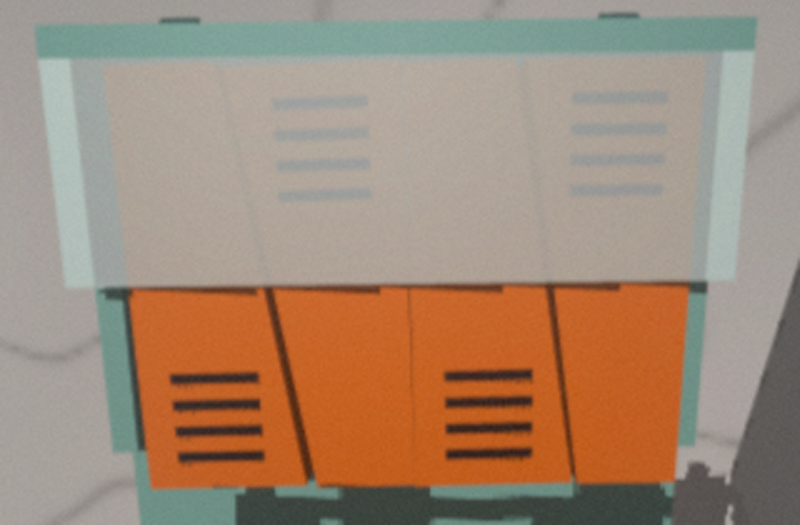

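>>> step_arm --targets '[{"tx": -0.04,"ty": -0.02,"tz": 0.04,"wx": 0,"wy": 0,"wz": 0,"hand": 0.8},{"tx": -0.04,"ty": -0.05,"tz": 0.08,"wx": 0,"wy": 0,"wz": 0,"hand": 0.8},{"tx": -0.04,"ty": -0.08,"tz": 0.12,"wx": 0,"wy": 0,"wz": 0,"hand": 0.8},{"tx": -0.04,"ty": -0.1,"tz": 0.16,"wx": 0,"wy": 0,"wz": 0,"hand": 0.8},{"tx": -0.04,"ty": -0.1,"tz": 0.2,"wx": 0,"wy": 0,"wz": 0,"hand": 0.8}]'

```text
t: 17.2
eef_pos: [0.4832, 0.198, 0.4726]
eef_rot: [[0.026, 0.998, 0.05], [-0.341, 0.056, -0.938], [-0.94, 0.007, 0.342]]
contact_force: [-0.0, -0.5, 0.9]
grip_width: 0.0177
```

>>> step_arm --targets '[{"tx": 0,"ty": -0.03,"tz": 0.04,"wx": 0,"wy": 0,"wz": 0,"hand": 0.8},{"tx": 0,"ty": -0.05,"tz": 0.08,"wx": 0,"wy": 0,"wz": 0,"hand": 0.8},{"tx": 0,"ty": -0.05,"tz": 0.12,"wx": 0,"wy": 0,"wz": 0,"hand": 0.8},{"tx": 0,"ty": -0.05,"tz": 0.15,"wx": 0,"wy": 0,"wz": 0,"hand": 0.8},{"tx": 0,"ty": -0.05,"tz": 0.15,"wx": 0,"wy": 0,"wz": 0,"hand": 0.8}]'

```text
t: 17.62
eef_pos: [0.4403, 0.0464, 0.5266]
eef_rot: [[0.026, 0.999, 0.037], [-0.345, 0.044, -0.938], [-0.938, 0.012, 0.346]]
contact_force: [1.4, -1.1, -0.2]
grip_width: 0.0175
```

Run:
```python
from h import *
a=snap('top','top9');b=snap('side','side9')
cv2.imwrite('pics/c9.png',np.vstack([cv2.resize(a['color'][195:295,105:255,::-1],None,fx=4,fy=4),]))
```

```text
(no output)
```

View pics/top9.png

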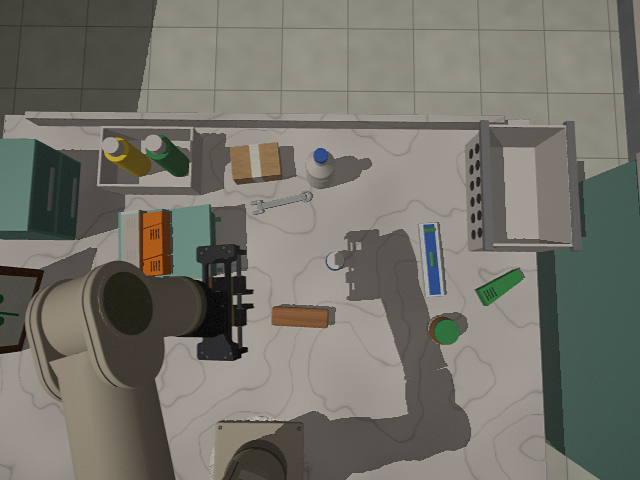

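View pics/side9.png

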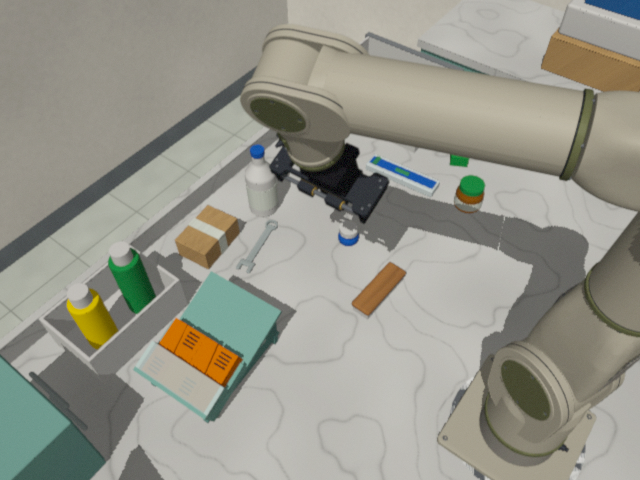

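View pics/c9.png

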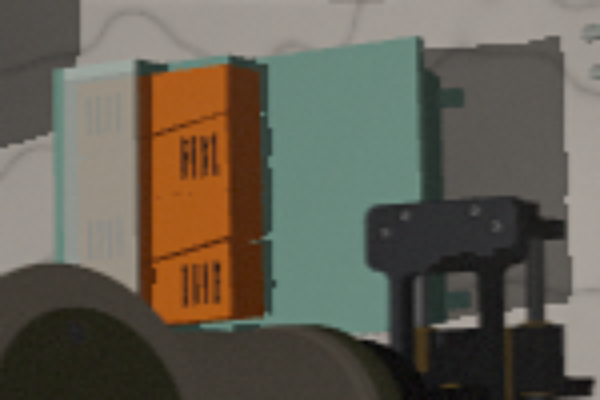

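>>> step_arm --targets '[{"tx": 0,"ty": 0,"tz": 0,"wx": 0,"wy": 0,"wz": 0,"hand": 0.8},{"tx": 0,"ty": 0,"tz": 0,"wx": 0,"wy": 0,"wz": 0,"hand": 0.8}]'

```text
t: 17.88
eef_pos: [0.4402, 0.0525, 0.5242]
eef_rot: [[0.026, 0.999, 0.045], [-0.342, 0.051, -0.938], [-0.939, 0.009, 0.343]]
contact_force: [0.4, -0.9, -0.2]
grip_width: 0.0174
```

```bash
python3 -c "
from rig import ticket
print(ticket.finish_job())"
```

```text
the job is handed in; nothing more can be done
None
```

All three loose wedges are back in the tray beside the first one, alternating head to tail, and I handed the job in at about 18 s. I laid each one on the upper floor with its lower end just under the hood. It then slid down to the stop when released, so none needed a push.

**Final checks:** In the last wrist picture all four uphill ends measured 117.5–119.5 mm from the stop. Each wedge is 120 mm long, so that is level within camera error. They lie flat and straight with a few millimetres of slack across the width. The last top and side pictures show nothing else visibly moved, including the green look-alike. The gripper was clear of everything at hand-in.

**Disagreements between measurements:**
- The top and side cameras differed by a few millimetres and about 0.8 degrees on the tray's position. I corrected its angle from a wrist view.
- One wrist picture was blurred and shadow threw off one automatic fit. I replaced these with a second picture and with hand-read corners.
- I judged contact with the stop from the pictures only, not by pressing on the wedges.

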